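# Find the socket that fits the lap nut

## Robot

A 6-joint arm with a two-finger parallel gripper is mounted at the origin on a cart in front of the work surface, level with it; the furniture and walls round the work are solid. World frame = base frame: x ahead of the robot, y to its left, z up, the work surface at z = 0. Lengths are in m, angles in rad, forces in N, time in s.
With the tool pointing down it reaches from about 0.425 to 0.95 m from the base axis. Payload 3.5 kg.
Tool frame: the origin (TCP) lies midway between the tips of the shut fingers; the grasp point (between the pads) lies 19 mm behind it; z points along the fingers, y is the line along which they close (so a half turn about z gives the same grasp; the last joint's range is limited). The gripper opens to 85 mm and grips with 20 to 120 N. Pads are 22 mm wide; open, the fingers measure 114 mm over their backs; the gripper's body (76 mm by 85 mm) begins 54 mm behind the grasp point. The pads swing forward as they close: fully open they stand 13 mm farther back than shut.
Start: joints at [1.036, 0.286, 1.577, -0, 1.279, -0.15], TCP at [0.253, 0.626, 0.231] pointing down, gripper open.
Joint ranges: [-2.77, 2.77], [-0.9, 2.22], [0.21, 2.48], [-1.53, 4.67], [0.24, 2.81], [-2.84, 2.84]. Speed limits (rad/s): [2.79, 2.79, 3.14, 3.14, 3.14, 3.14].

## Interface

Orientations are given as a unit quaternion [x, y, z, w].
In Python, from plant import ctrl gives the robot as it stands. The module is installed in compiled form; this text tells all that it offers.
- The arm moves only by the shell command python3 -m inch 'ROWS' [FORCE]. ROWS is JSON, a list of rows, each a list of 5 numbers: the closure, from 0 (fully open) to 1 (shut), then the shift along the tool's x, y, z in m, then the turn about the tool's z in degrees. A call has 1 to 5 rows; each row is the pose to reach, as a shift and turn from the pose commanded when the call began, along the tool's axes at that moment; what a row does not reach only later rows make up. A row lasts 1/12 s, in which the tool goes at most 41.7 mm and 7.16 degrees, less where a joint would pass 70% of its speed; a pose out of reach is approached as far as the arm can. A call with a gripper value outside its range is refused whole. The fingers move at their own pace and stop on an object; FORCE is the grip in N (left out, the last holds). Time passes only in rows, so rows that repeat a pose let the fingers close. It gives the time, the measured TCP pose, the force, the opening and the grip force at its end, in the units of the state.
- ctrl.get_state(): the state, without advancing time (a new reading comes with each control period).
- ctrl.read_camera(name): name is "side" or "top"; returns a dict with "pixels" (400x640x3 uint8, red, green, blue), "depth" (400x640 float32, m along the optical axis (not along the pixel's ray), 0 where there is no reading), "fx", "fy", "cx", "cy" (pixels), "xyz" and "rotation" of the camera in the world. Camera axes: x right, y down, z forward; pixel columns grow to the right and rows downward; lengths in m; the calibration is good to about 2 mm. A picture is of the moment at which its call begins.
- ctrl.sign_off(): hands the job in; it is judged then, once.
Trained networks look in a picture, given as the dict that the camera call returned (one of the last four; its "shot" number tells which), for a name from the list of things; names that differ only in an ending like _2 or _b are one class to them, and where a whole thing is asked for, a point or a joint stands for the part that bears it (a point fixed in the world has none). Each returns a list of dicts, best first, with "score" (0 to 1); they miss things now and then, are a little off and sometimes report something else, mostly with a low value. They report only what shows in the picture. A call takes as long as a camera call.
- ctrl.spot_in(query, picture): "at" ([column, row] in pixels, amid what is visible of it).
- ctrl.tip_of(query, picture): "at" ([column, row] in pixels: a listed point, or the origin of a listed thing).
The state is a dict: "time": time; "qpos": joint angles; "dq": joint speeds; "joint_efforts": joint torques, N m; "eef_pos": TCP position; "tcp_rot": TCP orientation; "contact_force": force on the tool from outside, world axes, zero at the start; "wrist_torque": the same for the moment, N m; "opening": opening from 0.0 (shut) to 1.0 (fully open); "finger_force": force on a finger pad.
Only numpy, scipy, OpenCV 4.12 (cv2) and the standard library are available. Lean on these libraries where they do the work, as an engineer would, in place of code of your own. Each camera call takes 0.05 s, during which the arm holds its last target. There are 200 camera calls.

## Task

Find which of the three look-alike sockets in the wooden block fits the brass hex nut on the small lapping head by trying them on it, putting any that does not fit back upright in a hole of the block. Keep the one that fits seated fully down and upright on the nut, and finish while still gripping it there; leave the other things on the table where they are.

Things in the scene. Friction and masses are not known exactly. Their poses are not given: they have to be found in the camera images.
- socket_a_grip (a point): one of three hand sockets alike from outside: 82 mm tall, 0.16 kg; lower 36 mm a bright hexagonal tube 34 mm across flats (39 over corners), above it a dark hexagonal grip 26 mm across flats, 46 mm tall, its flats in line with the tube's. Point: grip centre, 59 mm above the lower rim. z up; x, and every 60 degrees from it, is square to a flat
- socket_b_grip (a point): one of three hand sockets alike from outside: 82 mm tall, 0.16 kg; lower 36 mm a bright hexagonal tube 34 mm across flats (39 over corners), above it a dark hexagonal grip 26 mm across flats, 46 mm tall, its flats in line with the tube's. Point: grip centre, 59 mm above the lower rim. z up; x, and every 60 degrees from it, is square to a flat
- socket_c_grip (a point): one of three hand sockets alike from outside: 82 mm tall, 0.16 kg; lower 36 mm a bright hexagonal tube 34 mm across flats (39 over corners), above it a dark hexagonal grip 26 mm across flats, 46 mm tall, its flats in line with the tube's. Point: grip centre, 59 mm above the lower rim. z up; x, and every 60 degrees from it, is square to a flat
- block: wooden block fixed to the table, 70 x 200 x 30 mm, three round holes in a row along its y. Origin: centre of the underside, z up. A socket in a hole stands on its floor, grip centre 71 mm above the table, loose enough to turn. At the start a flat of each socket faces the block's x to within 0.3 rad
- block_hole0 (a point): centre of the mouth of the block's hole at y = -62 mm, at the block's top, 30 mm above the table; 44 mm wide, 18 mm deep, mouth chamfered 2 mm
- block_hole1 (a point): centre of the mouth of the block's hole at y = 0 mm, at the block's top, 30 mm above the table; 44 mm wide, 18 mm deep, mouth chamfered 2 mm
- block_hole2 (a point): centre of the mouth of the block's hole at y = 62 mm, at the block's top, 30 mm above the table; 44 mm wide, 18 mm deep, mouth chamfered 2 mm
- lap: small lapping head fixed to the table, 100 mm wide: green cast base, cork-coloured disc 92 mm wide, dark washer 48 mm wide and on top the brass hex nut, which does not turn: 24 mm across flats, 14 mm tall, top edge bevelled 2 mm, a 15 mm stud end standing 4 mm out of it. Origin: centre of the underside, z up
- nut_seat (a point): the nut's underside on its axis, on the washer, 45 mm above the table. z up; x, and every 60 degrees from it, is square to a flat of the nut. The fitting socket, fully down, has its rim on the washer and grip centre 59 mm above this point; play 1 mm each way and 0.15 rad in turning
- socket_a_rim (a point): centre of that socket's lower rim, 59 mm below its grip centre. The hexagonal opening is here, 22 mm deep, its flats in line with the grip's; its size is not marked. One of the three is 26 mm across flats and goes over the nut; the other two are under 20 mm, too small, and stop on the nut's top, rim 14 mm above the washer
- socket_b_rim (a point): centre of that socket's lower rim, 59 mm below its grip centre. The hexagonal opening is here, 22 mm deep, its flats in line with the grip's; its size is not marked. One of the three is 26 mm across flats and goes over the nut; the other two are under 20 mm, too small, and stop on the nut's top, rim 14 mm above the washer
- socket_c_rim (a point): centre of that socket's lower rim, 59 mm below its grip centre. The hexagonal opening is here, 22 mm deep, its flats in line with the grip's; its size is not marked. One of the three is 26 mm across flats and goes over the nut; the other two are under 20 mm, too small, and stop on the nut's top, rim 14 mm above the washer
- bowl: small turned wooden bowl, 91 mm wide, 40 mm high; stays where it is. Origin: centre of its underside
- vial_1: small corked glass vial, 19 mm wide, 48 mm tall; stays where it is. Origin: centre of its underside
- side_cutters: small side cutters with yellow sleeves, 42 x 119 x 12 mm, lying flat; stays where it is. Origin: centre of its underside
- glue: small white glue bottle with a red spout cap, 34 mm wide, 86 mm tall; stays where it is. Origin: centre of its underside
- flex_motor: furniture, not handled, to be kept clear of: a grey motor hung on a tall post clamped to the table's front left corner. The 20 mm thick upright post stands 28 mm to the robot's left of this origin and reaches 0.61 m above the table; the motor hangs from it about 0.1 m to the right of the post. The arm starts on the far side of it

How it is judged:
At the end, for the whole second after the job is handed in: Fitting socket on the nut: grip centre within 5 mm of the nut's axis, rim within 4 mm of the washer, leaning under 0.08 rad, fingers gripping it with over 1 N. The other two stand down in block holes: within 8 mm of a hole's axis, rim within 5 mm of its floor, leaning under 0.12 rad (((horizontal distance between socket_a_grip and nut_seat below 0.005 m and z of socket_a_grip in the frame of nut_seat below 0.063 m and angle between socket_a_grip's own z axis and vertical below 0.08 rad and contact force between the fingers and socket_a above 1 N and ((horizontal distance between socket_b_grip and block_hole0 below 0.008 m and z of socket_b_grip in the frame of block between 0.066 and 0.076 m and angle between socket_b_grip's own z axis and vertical below 0.12 rad) or (horizontal distance between socket_b_grip and block_hole1 below 0.008 m and z of socket_b_grip in the frame of block between 0.066 and 0.076 m and angle between socket_b_grip's own z axis and vertical below 0.12 rad) or (horizontal distance between socket_b_grip and block_hole2 below 0.008 m and z of socket_b_grip in the frame of block between 0.066 and 0.076 m and angle between socket_b_grip's own z axis and vertical below 0.12 rad)) and ((horizontal distance between socket_c_grip and block_hole0 below 0.008 m and z of socket_c_grip in the frame of block between 0.066 and 0.076 m and angle between socket_c_grip's own z axis and vertical below 0.12 rad) or (horizontal distance between socket_c_grip and block_hole1 below 0.008 m and z of socket_c_grip in the frame of block between 0.066 and 0.076 m and angle between socket_c_grip's own z axis and vertical below 0.12 rad) or (horizontal distance between socket_c_grip and block_hole2 below 0.008 m and z of socket_c_grip in the frame of block between 0.066 and 0.076 m and angle between socket_c_grip's own z axis and vertical below 0.12 rad))) or (horizontal distance between socket_b_grip and nut_seat below 0.005 m and z of socket_b_grip in the frame of nut_seat below 0.063 m and angle between socket_b_grip's own z axis and vertical below 0.08 rad and contact force between the fingers and socket_b above 1 N and ((horizontal distance between socket_a_grip and block_hole0 below 0.008 m and z of socket_a_grip in the frame of block between 0.066 and 0.076 m and angle between socket_a_grip's own z axis and vertical below 0.12 rad) or (horizontal distance between socket_a_grip and block_hole1 below 0.008 m and z of socket_a_grip in the frame of block between 0.066 and 0.076 m and angle between socket_a_grip's own z axis and vertical below 0.12 rad) or (horizontal distance between socket_a_grip and block_hole2 below 0.008 m and z of socket_a_grip in the frame of block between 0.066 and 0.076 m and angle between socket_a_grip's own z axis and vertical below 0.12 rad)) and ((horizontal distance between socket_c_grip and block_hole0 below 0.008 m and z of socket_c_grip in the frame of block between 0.066 and 0.076 m and angle between socket_c_grip's own z axis and vertical below 0.12 rad) or (horizontal distance between socket_c_grip and block_hole1 below 0.008 m and z of socket_c_grip in the frame of block between 0.066 and 0.076 m and angle between socket_c_grip's own z axis and vertical below 0.12 rad) or (horizontal distance between socket_c_grip and block_hole2 below 0.008 m and z of socket_c_grip in the frame of block between 0.066 and 0.076 m and angle between socket_c_grip's own z axis and vertical below 0.12 rad))) or (horizontal distance between socket_c_grip and nut_seat below 0.005 m and z of socket_c_grip in the frame of nut_seat below 0.063 m and angle between socket_c_grip's own z axis and vertical below 0.08 rad and contact force between the fingers and socket_c above 1 N and ((horizontal distance between socket_a_grip and block_hole0 below 0.008 m and z of socket_a_grip in the frame of block between 0.066 and 0.076 m and angle between socket_a_grip's own z axis and vertical below 0.12 rad) or (horizontal distance between socket_a_grip and block_hole1 below 0.008 m and z of socket_a_grip in the frame of block between 0.066 and 0.076 m and angle between socket_a_grip's own z axis and vertical below 0.12 rad) or (horizontal distance between socket_a_grip and block_hole2 below 0.008 m and z of socket_a_grip in the frame of block between 0.066 and 0.076 m and angle between socket_a_grip's own z axis and vertical below 0.12 rad)) and ((horizontal distance between socket_b_grip and block_hole0 below 0.008 m and z of socket_b_grip in the frame of block between 0.066 and 0.076 m and angle between socket_b_grip's own z axis and vertical below 0.12 rad) or (horizontal distance between socket_b_grip and block_hole1 below 0.008 m and z of socket_b_grip in the frame of block between 0.066 and 0.076 m and angle between socket_b_grip's own z axis and vertical below 0.12 rad) or (horizontal distance between socket_b_grip and block_hole2 below 0.008 m and z of socket_b_grip in the frame of block between 0.066 and 0.076 m and angle between socket_b_grip's own z axis and vertical below 0.12 rad))))); the arm keeps its last pose, push and grip.
It fails at once if the wooden bowl is pushed more than 30 mm away or knocked over (distance of bowl from where it was at the start of the episode above 0.03 m or angle between bowl's own z axis and vertical above 0.5 rad).
It fails at once if the glass vial is pushed more than 30 mm away or knocked over (distance of vial_1 from where it was at the start of the episode above 0.03 m or angle between vial_1's own z axis and vertical above 0.5 rad).
It fails at once if the pair of side cutters is pushed more than 30 mm away or knocked over (distance of side_cutters from where it was at the start of the episode above 0.03 m or angle between side_cutters's own z axis and vertical above 0.5 rad).
It fails at once if the glue bottle is pushed more than 30 mm away or knocked over (distance of glue from where it was at the start of the episode above 0.03 m or angle between glue's own z axis and vertical above 0.5 rad).
It also fails if it takes over 72 s, if anything falls off the work surface, if the arm or the gripper's body presses on something with over 40 N, if the wrist force passes 120 N, or if a joint passes its speed limit or range.

## Working session

There is one attempt and no reset: what is moved stays moved. The work goes in short steps, Python scripts to look and compute and a shell command to move; the robot and the scene stay as the last step left them, time stands still between calls to the robot, and variables do not carry over. Pictures are saved under pics/ and viewed, at most 10 in all, crops included, and the job is handed in when it is done.

```bash
mkdir -p pics; cat > h.py <<'E'
import numpy as np, cv2
from scipy.spatial.transform import Rotation as R
from plant import ctrl
def cam(n,save=None):
    p=ctrl.read_camera(n)
    if save: cv2.imwrite('pics/'+save,cv2.cvtColor(p['pixels'],cv2.COLOR_RGB2BGR))
    return p
def rot(p):
    r=np.array(p['rotation']); return r if r.shape==(3,3) else R.from_quat(r).as_matrix()
def ray(p,uv):
    d=np.array([(uv[0]-p['cx'])/p['fx'],(uv[1]-p['cy'])/p['fy'],1.]); return rot(p)@d
def at_z(p,uv,z):
    d=ray(p,uv); o=np.array(p['xyz']); return o+d*(z-o[2])/d[2]
def cloud(p):
    h,w=p['depth'].shape; u,v=np.meshgrid(np.arange(w),np.arange(h)); z=p['depth']
    c=np.stack([(u-p['cx'])/p['fx']*z,(v-p['cy'])/p['fy']*z,z],-1)
    return c@rot(p).T+np.array(p['xyz'])
E
python3 - <<'E'
from h import *
s=ctrl.get_state(); print(s)
Z=dict(socket_a_grip=.071,block=0,block_hole0=.03,block_hole1=.03,block_hole2=.03,nut_seat=.045,lap=0,bowl=0,vial_1=0,side_cutters=0,glue=0,flex_motor=0)
for n in ('top','side'):
    p=cam(n,n+'0.png'); print(n,p['xyz'],p['fx'],rot(p).round(3).tolist())
    for q,z in Z.items():
        for d in ctrl.tip_of(q,p)[:3]: print(q,round(d['score'],2),np.round(d['at'],1),at_z(p,d['at'],z).round(4))
E
```

```text
{'time': 0.0, 'qpos': array([ 1.03593775e+00,  2.87231313e-01,  1.57817957e+00,  6.81666190e-06,
        1.27863926e+00, -1.49974413e-01]), 'dq': array([ 0.00034022, -0.00072959,  0.00070372, -0.00098836,  0.00038926,
       -0.00064584]), 'joint_efforts': array([ 2.44861651e-03, -4.05973363e+01, -2.92632776e+01, -5.16608998e-05,
        5.73740312e-03,  1.51922217e-05]), 'eef_pos': array([0.25304056, 0.62505516, 0.22990204]), 'tcp_rot': array([ 1.91257286e-01,  9.81539169e-01, -1.15631623e-03, -4.15642043e-04]), 'contact_force': array([ 0.15097211, -0.26116647, -1.53386164]), 'wrist_torque': array([-0.0053083 ,  0.02028187,  0.00475001]), 'finger_force': 0.0, 'opening': 0.996661967613156}
top [ 0.35101847 -0.0513424   1.05605772] 402.450140837166 [[-0.007, -0.987, 0.162], [-1.0, 0.009, 0.011], [-0.013, -0.162, -0.987]]
socket_a_grip 0.52 [306.4 148.1] [ 0.6251 -0.0239  0.071 ]
block 0.69 [309.  153.4] [ 0.63   -0.0289  0.    ]
block 0.48 [408.  209.2] [ 0.4761 -0.2888  0.    ]
block_hole0 0.91 [328.6 151. ] [ 0.628 -0.081  0.03 ]
block_hole0 0.84 [278.9 156.5] [0.6145 0.0495 0.03  ]
[... 1261 characters left out ...]
.03  ]
block_hole1 0.93 [333.  172.1] [0.6149 0.041  0.03  ]
block_hole1 0.9 [351.1 182.3] [ 0.6277 -0.0285  0.03  ]
block_hole2 0.94 [367.5 194.8] [ 0.6297 -0.0992  0.03  ]
block_hole2 0.93 [333.  172.1] [0.6149 0.041  0.03  ]
block_hole2 0.9 [351.1 182.3] [ 0.6277 -0.0285  0.03  ]
nut_seat 0.91 [339.5 236.3] [ 0.4595 -0.1914  0.045 ]
nut_seat 0.66 [334.2 151.5] [0.6679 0.105  0.045 ]
lap 0.75 [344.4 247.9] [ 0.4712 -0.1974  0.    ]
bowl 0.73 [400.8 230.5] [ 0.6298 -0.2383  0.    ]
vial_1 0.45 [373.3 271.7] [ 0.4788 -0.3022  0.    ]
side_cutters 0.76 [407.7 192.1] [ 0.7537 -0.1349  0.    ]
glue 0.54 [334.4 152.1] [ 0.7043  0.1519 -0.    ]
flex_motor 0.59 [331.5 152.9] [0.6942 0.1541 0.    ]
```

```bash
ls pics
```

```text
side0.png
top0.png
```

View pics/top0.png

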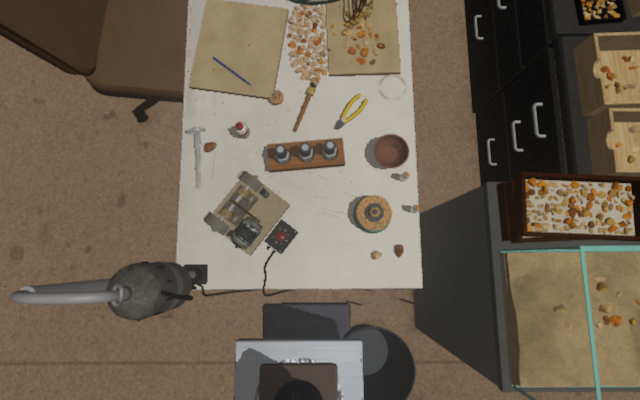

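View pics/side0.png

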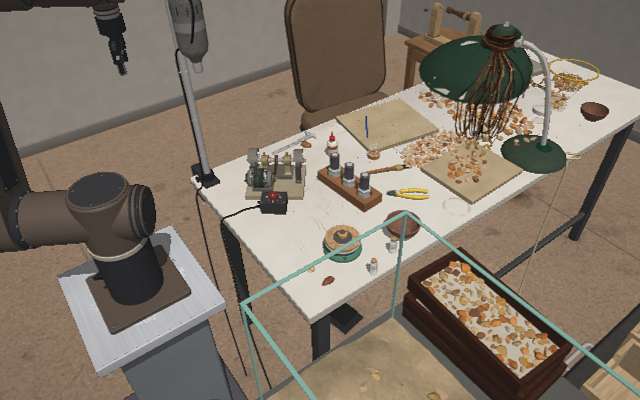

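The top view shows the block at about (305,153) with three sockets, and the lap at (373,212). There is a stand at (245,215) and the post foot at (197,272). Next I'll get obstacle heights and finer fits from depth.

```bash
python3 - <<'E'
from h import *
T=cam('top');S=cam('side')
def tophex(c,lo,hi,xy,r):
    m=(c[...,2]>lo)&(c[...,2]<hi)&(np.hypot(c[...,0]-xy[0],c[...,1]-xy[1])<r)
    q=c[m]; return m,q
for n,p in (('top',T),('side',S)):
    c=cloud(p)
    print(n)
    for xy in ((.615,.045),(.62,-.018),(.628,-.085)):
        m,q=tophex(c,.105,.122,xy,.025); print('socket',len(q),q.mean(0).round(4), ((q.max(0)+q.min(0))/2).round(4))
    for lo,hi in ((.056,.07),(.0605,.07),(.04,.05),(.03,.05)):
        m,q=tophex(c,lo,hi,(.465,-.19),.06)
        if len(q): print('lap',lo,len(q),q.mean(0).round(4),((q.max(0)+q.min(0))/2).round(4))
    # coarse height map
    f=c[(p['depth']>0)]
    f=f[(f[:,0]>.0)&(f[:,0]<.85)&(f[:,1]>-.4)&(f[:,1]<.75)&(f[:,2]>.02)]
    H=np.zeros((9,12)); i=(f[:,0]/.1).astype(int).clip(0,8); j=((f[:,1]+.4)/.1).astype(int).clip(0,11)
    np.maximum.at(H,(i,j),f[:,2]); print((H*100).astype(int))
c=cloud(S); f=c[(S['depth']>0)]
for z in (.1,.2,.3,.4,.5,.6):
    g=f[(abs(f[:,2]-z)<.03)&(f[:,0]>.1)&(f[:,0]<.5)&(f[:,1]>.15)&(f[:,1]<.6)]
    if len(g): print('post',z,len(g),g.min(0).round(3),g.max(0).round(3),np.median(g,0).round(3))
# block orientation
c=cloud(T); m=(abs(c[...,2]-.03)<.008)&(abs(c[...,0]-.62)<.09)&(abs(c[...,1]+.02)<.14)
print(cv2.minAreaRect((c[m][:,:2]*1000).astype(np.float32)), m.sum())
for a,(u,v) in (('s',(306,150)),('n',(373,212))):
    cr=T['pixels'][v-25:v+25,u-40:u+40,::-1]; cv2.imwrite(f'pics/c{a}.png',cv2.resize(cr,None,fx=8,fy=8,interpolation=cv2.INTER_CUBIC))
cr=S['pixels'][215:265,300:380,::-1]; cv2.imwrite('pics/cn2.png',cv2.resize(cr,None,fx=8,fy=8,interpolation=cv2.INTER_CUBIC))
cv2.imwrite('pics/cn.png',np.vstack([cv2.imread('pics/cn.png')[:300],cv2.imread('pics/cn2.png')[:300]]))
E
```

```text
top<stdin>:10: RuntimeWarning: Mean of empty slice.
  ret = um.true_divide(
Traceback (most recent call last):
ValueError: zero-size array to reduction operation maximum which has no identity
```

```bash
cat > m.py <<'E'
from h import *
T=cam('top');S=cam('side')
np.set_printoptions(suppress=True,linewidth=150)
for n,p in (('top',T),('side',S)):
    c=cloud(p); ok=p['depth']>0
    print(n,ok.mean())
    for xy in ((.615,.045),(.62,-.018),(.628,-.085)):
        m=ok&(c[...,2]>.085)&(c[...,2]<.13)&(np.hypot(c[...,0]-xy[0],c[...,1]-xy[1])<.03); q=c[m]
        if len(q): print('socket',len(q),np.median(q,0).round(4),q.max(0).round(3),q.min(0).round(3))
    for lo,hi in ((.052,.075),(.035,.05)):
        m=ok&(c[...,2]>lo)&(c[...,2]<hi)&(np.hypot(c[...,0]-.465,c[...,1]+.19)<.06); q=c[m]
        if len(q): print('lap',lo,len(q),q.mean(0).round(4),q.max(0).round(3),q.min(0).round(3))
    f=c[ok]
    f=f[(f[:,0]>.0)&(f[:,0]<.85)&(f[:,1]>-.4)&(f[:,1]<.75)&(f[:,2]>.02)]
    H=np.zeros((9,12)); i=(f[:,0]/.1).astype(int).clip(0,8); j=((f[:,1]+.4)/.1).astype(int).clip(0,11)
    np.maximum.at(H,(i,j),f[:,2]); print((H*100).astype(int))
    for z in (.05,.1,.2,.3,.4,.5,.6):
        g=c[ok]; g=g[(abs(g[:,2]-z)<.03)&(g[:,0]>.1)&(g[:,0]<.5)&(g[:,1]>.25)&(g[:,1]<.55)]
        if len(g): print('post',z,len(g),g.min(0).round(3),g.max(0).round(3),np.median(g,0).round(3))
c=cloud(T); m=(abs(c[...,2]-.03)<.012)&(abs(c[...,0]-.62)<.09)&(abs(c[...,1]+.02)<.14)
print(m.sum()); 
if m.any(): print(cv2.minAreaRect((c[m][:,:2]*1000).astype(np.float32)))
def crop(p,u,v): 
    return cv2.resize(np.ascontiguousarray(p['pixels'][v-19:v+19,u-40:u+40,::-1]),None,fx=8,fy=7.8,interpolation=cv2.INTER_CUBIC)
cv2.imwrite('pics/cn.png',np.vstack([crop(T,373,212),crop(S,342,238)]))
E
python3 m.py
```

```text
top 0.995953125
socket 100 [0.6167 0.0404 0.0937] [0.63  0.053 0.1  ] [0.604 0.026 0.086]
socket 101 [ 0.6216 -0.0211  0.0938] [ 0.637 -0.009  0.099] [ 0.608 -0.033  0.086]
socket 100 [ 0.6256 -0.0828  0.094 ] [ 0.641 -0.07   0.098] [ 0.613 -0.095  0.085]
lap 0.052 81 [ 0.4644 -0.1928  0.0598] [ 0.476 -0.181  0.065] [ 0.453 -0.206  0.053]
lap 0.035 896 [ 0.4643 -0.1928  0.0426] [ 0.509 -0.15   0.05 ] [ 0.422 -0.237  0.035]
[[ 0  0  0 26 25  0  0  0  0  0  0  0]
 [ 0  0  0  0  0  0  0  0  0  0  0  0]
 [ 0  0  0  0  0 59  6  0  0  0  0  0]
 [ 0  2  0  0  5 65 65  0  0  0  0  0]
 [ 4  6  6  0  7 10 10  0  0  0  0  0]
 [ 0  5  4  3  9 10  0  0  0  0  0  0]
 [ 0  4  4  9 10  9  0  0  0  0  0  0]
 [ 0  0  0  0  4  5  0  0  0  0  0  0]
 [ 0  0  2  2  2  2  2  0  0  0  0  0]]
post 0.05 155 [0.279 0.251 0.023] [0.331 0.277 0.08 ] [0.312 0.256 0.037]
post 0.1 8 [0.315 0.255 0.073] [0.322 0.26  0.081] [0.319 0.256 0.077]
post 0.5 278 [0.308 0.254 0.47 ] [0.324 0.265 0.53 ] [0.317 0.256 0.501]
post 0.6 266 [0.315 0.254 0.57 ] [0.324 0.273 0.628] [0.32  0.258 0.598]
side 0.9940703125
socket 60 [0
[... 661 characters left out ...]
  0  0]
 [ 0  0  0  0  4  4  0  0  0  0  0  0]
 [ 0  0  2  2  4  2  2  0  0  0  0  0]]
post 0.05 278 [0.277 0.25  0.02 ] [0.332 0.34  0.08 ] [0.305 0.261 0.033]
post 0.1 164 [0.295 0.251 0.07 ] [0.326 0.266 0.129] [0.309 0.258 0.1  ]
post 0.2 178 [0.297 0.251 0.17 ] [0.324 0.268 0.23 ] [0.309 0.258 0.201]
post 0.3 215 [0.296 0.251 0.27 ] [0.325 0.27  0.33 ] [0.309 0.259 0.3  ]
post 0.4 164 [0.297 0.25  0.37 ] [0.325 0.268 0.43 ] [0.308 0.258 0.39 ]
post 0.5 238 [0.127 0.251 0.47 ] [0.31  0.533 0.53 ] [0.221 0.411 0.498]
post 0.6 6 [0.1   0.266 0.57 ] [0.108 0.279 0.576] [0.104 0.274 0.572]
1401
((617.1820068359375, -2.9920654296875), (108.09814453125, 246.20545959472656), 16.488245010375977)
```

View pics/cn.png

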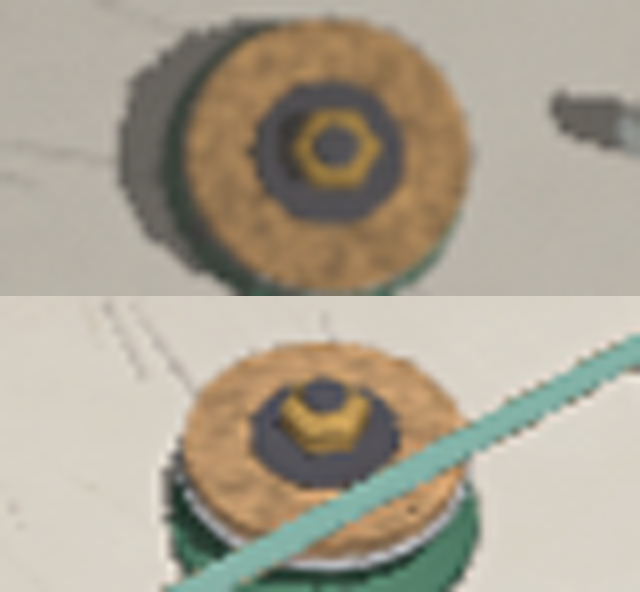

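The top crop shows the nut at (375,212), with hex corners left and right in the image, so its flats face roughly world x. The post and motor stand at about (0.31, 0.14–0.26), up to 0.65 m high. I'll raise the arm first, recording joints so I can judge link clearance.

```bash
cat > st.py <<'E'
from h import *
s=ctrl.get_state()
open('log.txt','a').write(' '.join(map(str,[*s['qpos'],*s['eef_pos']]))+'\n')
M=R.from_quat(s['tcp_rot']).as_matrix()
print('t %.2f'%s['time'],'q',s['qpos'].round(3),'p',s['eef_pos'].round(4),'yaw_y %.2f'%np.degrees(np.arctan2(M[1,1],M[0,1])),'z',M[:,2].round(3),'F',s['contact_force'].round(1),'op %.3f'%s['opening'],'ff %.1f'%s['finger_force'])
E
python3 st.py
python3 -m inch '[[0,0,0,-0.04,0],[0,0,0,-0.08,0],[0,0,0,-0.12,0],[0,0,0,-0.16,0],[0,0,0,-0.2,0]]'; python3 st.py
python3 -m inch '[[0,0,0,-0.04,0],[0,0,0,-0.08,0],[0,0,0,-0.12,0],[0,0,0,-0.16,0],[0,0,0,-0.2,0]]'; python3 st.py
python3 - <<'E'
import numpy as np
D=np.loadtxt('log.txt'); A=[];b=[]
for d in D:
    q2,q3=d[1],d[2]; e=q2+q3
    A+= [[np.sin(q2),np.sin(e),1,0],[np.cos(q2),np.cos(e),0,1]]; b+=[np.hypot(d[6],d[7]),d[8]]
x,r,k,s=np.linalg.lstsq(np.array(A),np.array(b),rcond=None); print(x,r,s)
E
python3 - <<'E'
import sys; sys.path.insert(0,'.')
from h import *
p=cam('side','side1.png'); cam('top','top1.png')
c=cloud(p); ok=p['depth']>0
g=c[ok&(c[...,0]>.22)&(c[...,0]<.4)&(c[...,1]>.05)&(c[...,1]<.34)&(c[...,2]>.03)]
for z in np.arange(.05,.75,.05):
    k=g[abs(g[:,2]-z)<.025]
    if len(k): print(z.round(2),len(k),k.min(0).round(3),k.max(0).round(3))
E
```

```text
t 1.50 q [ 1.036  0.286  1.577 -0.     1.279 -0.15 ] p [0.2534 0.6256 0.2313] yaw_y 67.95 z [ 0. -0. -1.] F [ 0.5  0.6 -0.1] op 0.998 ff 0.0
time: 1.92
eef_pos: [0.2531, 0.6253, 0.4335]
tcp_rot: [0.191, 0.982, 0.0, 0.0]
contact_force: [0.2, 0.9, 0.5]
opening: 1.004
finger_force: 0.0
t 1.92 q [ 1.036  0.214  1.304 -0.     1.623 -0.15 ] p [0.2531 0.6253 0.4335] yaw_y 67.95 z [ 0.  0. -1.] F [0.2 0.9 0.5] op 1.004 ff 0.0
time: 2.33
eef_pos: [0.253, 0.625, 0.6337]
tcp_rot: [0.191, 0.982, 0.0, 0.0]
contact_force: [0.6, 0.4, 0.4]
opening: 0.999
finger_force: 0.0
t 2.33 q [ 1.036  0.317  0.82   0.     2.004 -0.15 ] p [0.253  0.625  0.6337] yaw_y 67.95 z [ 0.     0.001 -1.   ] F [0.6 0.4 0.4] op 0.999 ff 0.0
[ 0.48258959  0.57370962 -0.00285931 -0.06682972] [0.00010303] [2.62460343 2.23009553 0.36807655 0.05148229]
0.05 381 [0.279 0.05  0.03 ] [0.4   0.28  0.075]
0.1 147 [0.296 0.117 0.075] [0.4   0.266 0.125]
0.15 138 [0.296 0.25  0.125] [0.325 0.268 0.175]
0.2 149 [0.297 0.252 0.175] [0.324 0.27  0.225]
0.25 165 [0.297 0.25  0.225] [0.325 0.269 0.275]
0.3 179 [0.297 0.251 0.275] [0.324 0.27  0.325]
0.35 191 [0.297 0.251 0.325] [0.325 0.27  0.375]
0.4 251 [0.297 0.152 0.375] [0.325 0.27  0.424]
0.45 522 [0.28  0.131 0.425] [0.345 0.27  0.475]
0.5 781 [0.28  0.109 0.475] [0.346 0.271 0.525]
0.55 691 [0.28  0.101 0.525] [0.345 0.266 0.572]
```

View pics/side1.png

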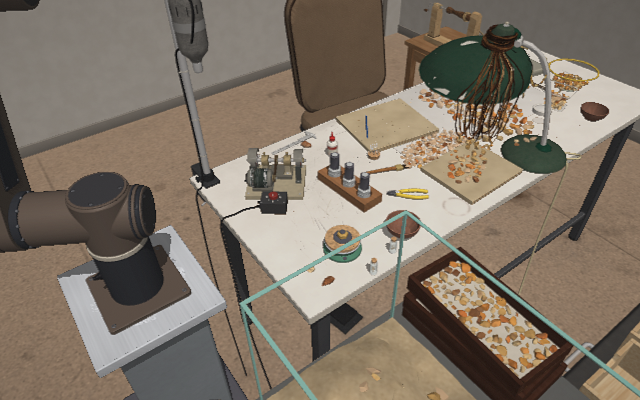

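```bash

python3 -m inch '[[0,0,-0.03,-0.028,0],[0,0.001,-0.06,-0.055,0],[0,0.002,-0.09,-0.083,0],[0,0.003,-0.12,-0.11,0],[0,0.003,-0.147,-0.136,0]]' >/dev/null; python3 st.py
python3 - <<'E'
import numpy as np
D=np.loadtxt('log.txt'); A=[];b=[]
for d in D:
    q2,q3=d[1],d[2]; e=q2+q3
    A+= [[np.sin(q2),np.sin(e),1,0],[np.cos(q2),np.cos(e),0,1]]; b+=[np.hypot(d[6],d[7]),d[8]]
x,r,k,s=np.linalg.lstsq(np.array(A),np.array(b),rcond=None); print(x,r)
E
python3 - <<'E'
import sys; sys.path.insert(0,'.')
from h import *
p=cam('side'); c=cloud(p); ok=p['depth']>0
g=c[ok&(np.hypot(c[...,0],c[...,1])<.1)]
print('base column', np.histogram(g[:,2],bins=np.arange(-.1,.7,.05)))
p=cam('top'); c=cloud(p); ok=p['depth']>0
g=c[ok&(c[...,0]>.2)&(c[...,0]<.42)&(c[...,1]>.05)&(c[...,1]<.4)]; print('max furniture z',g[:,2].max())
g=g[g[:,2]>.45]; print(g.min(0),g.max(0))
E
```

```text
t 2.85 q [ 0.999  0.121  0.782  0.     2.238 -0.187] p [0.1942 0.4885 0.7693] yaw_y 67.97 z [ 0.001  0.001 -1.   ] F [-0.8 -0.9  1.2] op 0.998 ff 0.0
[0.38592847 0.57453815 0.0238013  0.02714675] [0.00019449]
base column (array([   0,   47, 2666,  931,  968,  996, 1632, 2946, 1909,    0,    0,
          0,    0,    0,  240]), array([-0.1 , -0.05,  0.  ,  0.05,  0.1 ,  0.15,  0.2 ,  0.25,  0.3 ,
        0.35,  0.4 ,  0.45,  0.5 ,  0.55,  0.6 ,  0.65]))
max furniture z 0.6546622415948753
[0.27833718 0.10378824 0.45225208] [0.34878416 0.2726667  0.65466224]
```

```bash

python3 -m inch '[[0,-0.035,-0.0095,-0.002,0],[0,-0.07,-0.019,-0.004,0],[0,-0.106,-0.0285,-0.006,0],[0,-0.141,-0.038,-0.008,0],[0,-0.176,-0.0475,-0.01,0]]' >/dev/null; python3 st.py
python3 -m inch '[[0,-0.034,-0.02,0,0],[0,-0.068,-0.041,0,0],[0,-0.103,-0.062,0,0],[0,-0.137,-0.082,0,0],[0,-0.171,-0.103,0,0]]' >/dev/null; python3 st.py
python3 -m inch '[[0,-0.025,-0.031,0,0],[0,-0.051,-0.062,0,0],[0,-0.076,-0.092,0,0],[0,-0.102,-0.123,0,0],[0,-0.127,-0.154,0,0]]' >/dev/null; python3 st.py
python3 -m inch '[[0,0,0,0.03,7],[0,0,0,0.06,14],[0,0,0,0.09,21],[0,0,0,0.12,28],[0,0,0,0.15,35]]' >/dev/null; python3 st.py
python3 -m inch '[[0,0,0,0.03,7],[0,0,0,0.06,14],[0,0,0,0.09,21],[0,0,0,0.12,28],[0,0,0,0.15,29]]' >/dev/null; python3 st.py
```

```text
t 3.37 q [ 0.639  0.1    0.791  0.     2.253 -0.548] p [0.3427 0.3801 0.7756] yaw_y 67.98 z [-0.002 -0.001 -1.   ] F [0.8 0.7 0.4] op 1.001 ff 0.0
t 3.78 q [ 0.244  0.1    0.791  0.     2.253 -0.941] p [0.4627 0.2194 0.7755] yaw_y 67.96 z [-0.002 -0.    -1.   ] F [1.6 1.  0.5] op 1.004 ff 0.0
t 4.20 q [-0.14   0.127  0.761  0.     2.256 -1.326] p [0.5221 0.0283 0.7755] yaw_y 67.95 z [-0.002  0.    -1.   ] F [0.3 0.1 1.1] op 1.002 ff 0.0
t 4.62 q [-0.137 -0.062  1.258  0.     1.948 -0.705] p [0.5211 0.0301 0.6236] yaw_y 32.57 z [-0.003  0.    -1.   ] F [ 0.  -0.5 -0.1] op 0.998 ff 0.0
t 5.03 q [-0.136 -0.134  1.593  0.     1.685 -0.201] p [0.5204 0.0304 0.4736] yaw_y 3.69 z [-0.002  0.    -1.   ] F [ 0.7 -0.2  0.1] op 1.001 ff 0.0
```

```bash

python3 -m inch '[[0,-0.015,0.012,0.034,0],[0,-0.03,0.024,0.068,0],[0,-0.045,0.036,0.102,0],[0,-0.06,0.048,0.136,0],[0,-0.06,0.048,0.137,0]]' >/dev/null; 
python3 -m inch '[[0,-0.015,0.0124,0.034,0],[0,-0.03,0.0248,0.068,0],[0,-0.045,0.0372,0.102,0],[0,-0.06,0.0496,0.136,0],[0,-0.06,0.0496,0.137,0]]' >/dev/null; python3 st.py
python3 - <<'E'
from h import *
for n in ('top','side'):
    p=cam(n,n+'2.png'); c=cloud(p); ok=p['depth']>0
    for xy in ((.6167,.04),(.6216,-.021)):
        m=ok&(c[...,2]>.088)&(c[...,2]<.1)&(np.hypot(c[...,0]-xy[0],c[...,1]-xy[1])<.025); q=c[m]
        if len(q): print(n,xy,len(q),q.mean(0).round(4))
    for d in ctrl.tip_of('nut_seat',p)[:2]: print(d['score'],at_z(p,d['at'],.045).round(4))
a=cv2.imread('pics/top2.png')[110:230,240:400]; b=cv2.imread('pics/side2.png')[100:220,280:440]
cv2.imwrite('pics/v2.png',np.hstack([cv2.resize(a,None,fx=2.5,fy=2.5),cv2.resize(b,None,fx=2.5,fy=2.5)]))
E
```

```text
t 5.87 q [-2.940e-01  2.260e-01  1.721e+00 -1.000e-03  1.210e+00 -3.610e-01] p [ 0.6231 -0.0833  0.1936] yaw_y 3.85 z [-0.014  0.004 -1.   ] F [-1.2  0.4 -1.1] op 0.996 ff 0.0
top (0.6167, 0.04) 30 [0.6213 0.0475 0.0939]
0.93 [ 0.4662 -0.1854  0.045 ]
side (0.6167, 0.04) 51 [0.6166 0.038  0.0924]
side (0.6216, -0.021) 54 [ 0.6208 -0.0243  0.0931]
0.69 [ 0.4679 -0.1929  0.045 ]
0.22 [ 0.438  -0.2321  0.045 ]
```

View pics/v2.png

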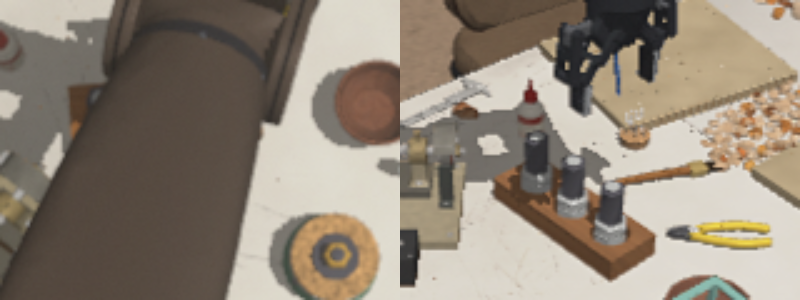

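Side view shows three sockets upright in the block (crop 535,160 / 572,190 / 610,215), with the open gripper above the right one.

```bash

python3 -m inch '[[0,0,0,0,0],[0,0,0,0.035,0],[0,0,0,0.07,0],[0,0,0,0.1,0],[0,0,0,0.1,0]]' >/dev/null; python3 st.py
python3 -m inch '[[0,0,0,0,0]]' >/dev/null; python3 st.py
```

```text
t 6.48 q [-0.291  0.325  1.786  0.     1.04  -0.361] p [ 0.6223 -0.0809  0.0986] yaw_y 3.99 z [-0.009  0.003 -1.   ] F [-2.3  0.6 -1.3] op 0.999 ff 0.0
t 6.57 q [-0.291  0.321  1.78   0.     1.041 -0.361] p [ 0.6257 -0.082   0.1039] yaw_y 3.99 z [-0.001  0.    -1.   ] F [ 0.4 -0.6  1. ] op 0.999 ff 0.0
```

```bash

python3 -m inch '[[0,-0.001,0,0.03,0],[0,-0.001,0,0.052,0],[0,-0.001,0,0.052,0],[0.3,-0.001,0,0.052,0],[0.5,-0.001,0,0.052,0]]' 40 >/dev/null; python3 st.py
python3 -m inch '[[1,0,0,0,0],[1,0,0,0,0],[1,0,0,0,0],[1,0,0,0,0],[1,0,0,0,0]]' 40 >/dev/null; python3 st.py
python3 -m inch '[[1,0,0,0,0],[1,0,0,0,0]]' 60 >/dev/null; python3 st.py
```

```text
t 6.98 q [-0.293  0.389  1.794  0.     0.953 -0.362] p [ 0.6285 -0.0841  0.0551] yaw_y 3.97 z [ 0.006 -0.002 -1.   ] F [ 0.6 -0.5 -0.4] op 0.746 ff 0.0
t 7.40 q [-0.293  0.39   1.796  0.     0.953 -0.362] p [ 0.6274 -0.0839  0.0534] yaw_y 3.95 z [ 0.003 -0.001 -1.   ] F [-0.5  0.7  6. ] op 0.321 ff 38.9
t 7.57 q [-0.293  0.39   1.796  0.     0.953 -0.362] p [ 0.6274 -0.0839  0.0535] yaw_y 3.95 z [ 0.003 -0.001 -1.   ] F [-0.2  0.5  6.3] op 0.312 ff 58.2
```

```bash

python3 -m inch '[[1,0,0,-0.02,0],[1,0,0,-0.05,0],[1,0,0,-0.085,0],[1,0,0,-0.115,0],[1,0,0,-0.115,0]]' >/dev/null; python3 st.py
cat > nut.py <<'E'
from h import *
p=cam('top'); s=8; u0,v0=360,198
im=cv2.cvtColor(cv2.imread('pics/top0.png'),cv2.COLOR_BGR2RGB)
for src in (im,p['pixels']):
    cr=cv2.resize(np.ascontiguousarray(src[v0:v0+28,u0:u0+32]),None,fx=s,fy=s,interpolation=cv2.INTER_CUBIC).astype(float)
    V,U=np.mgrid[0:cr.shape[0],0:cr.shape[1]]
    uv=np.stack([u0+(U+.5)/s-.5,v0+(V+.5)/s-.5],-1)
    d=np.stack([(uv[...,0]-p['cx'])/p['fx'],(uv[...,1]-p['cy'])/p['fy'],np.ones(U.shape)],-1)@rot(p).T
    o=np.array(p['xyz'])
    W=o+d*((.059-o[2])/d[...,2])[...,None]
    rg=cr[...,0]-cr[...,2]; rr=np.hypot(W[...,0]-.4645,W[...,1]+.193)
    m=(rg>55)&(rr<.0185)   # brass only inside washer
    n,l,st,ce=cv2.connectedComponentsWithStats(cv2.morphologyEx(m.astype(np.uint8),cv2.MORPH_CLOSE,np.ones((9,9))))
    k=1+np.argmax(st[1:,4]); m=l==k
    cnt=cv2.findContours(m.astype(np.uint8),cv2.RETR_EXTERNAL,cv2.CHAIN_APPROX_NONE)[0]
    cnt=max(cnt,key=len)[:,0]; P=W[cnt[:,1],cnt[:,0],:2]
    c=P.min(0)/2+P.max(0)/2; f=np.zeros(m.shape,np.uint8); cv2.drawContours(f,[cnt[:,None]],-1,1,-1)
    c=W[f>0][:,:2].mean(0); q=(W[f>0][:,:2]-c)@[1,1j]
    a=np.angle((q**6).sum())/6
    print('centre',c.round(4),'corner deg %.1f flat deg %.1f'%(np.degrees(a),np.degrees(a)-30),'area mm2',(f.sum()*(1000*abs(W[10,10,1]-W[10,11,1]))**2).round(),'r range',abs(q).max().round(4))
E
python3 nut.py
```

```text
t 7.98 q [-0.293  0.244  1.735 -0.     1.149 -0.362] p [ 0.63   -0.0847  0.1743] yaw_y 3.96 z [ 0.013 -0.004 -1.   ] F [ 1.3 -0.5  0.3] op 0.308 ff 59.4
centre [ 0.4639 -0.1927] corner deg 29.5 flat deg -0.5 area mm2 454.0 r range 0.0131
centre [ 0.4638 -0.1925] corner deg 28.9 flat deg -1.1 area mm2 493.0 r range 0.0135
```

```bash

python3 -m inch '[[1,-0.0195,-0.034,0,1],[1,-0.039,-0.068,0,2],[1,-0.0585,-0.102,0,3],[1,-0.078,-0.136,0,4],[1,-0.0975,-0.170,0,4.8]]' >/dev/null; python3 -m inch '[[1,0,0,0.03,0],[1,0,0,0.03,0],[1,0,0,0.03,0]]'>/dev/null; python3 st.py
python3 - <<'E'
from h import *
p=cam('side','side3.png'); s=ctrl.get_state(); print(s['eef_pos'])
for q in ('socket_a_rim','socket_a_grip','nut_seat'):
    z={'socket_a_rim':s['eef_pos'][2]-.0415,'socket_a_grip':s['eef_pos'][2]+.0175,'nut_seat':.045}[q]
    for d in ctrl.tip_of(q,p)[:4]: print(q,round(d['score'],2),np.round(d['at'],1),at_z(p,d['at'],z).round(4))
cv2.imwrite('pics/v3.png',cv2.resize(cv2.imread('pics/side3.png')[180:270,290:390],None,fx=6,fy=6,interpolation=cv2.INTER_CUBIC))
E
```

```text
t 8.70 q [-0.597  0.007  2.081  0.     1.061 -0.582] p [ 0.4608 -0.1912  0.1331] yaw_y -0.90 z [-0.006  0.005 -1.   ] F [ 0.3 -0.2 -1.5] op 0.310 ff 59.8
[ 0.46244429 -0.1916723   0.13474553]
nut_seat 0.66 [340.1 236.9] [ 0.4595 -0.194   0.045 ]
nut_seat 0.31 [346.9 192.4] [ 0.5792 -0.0699  0.045 ]
```

View pics/v3.png

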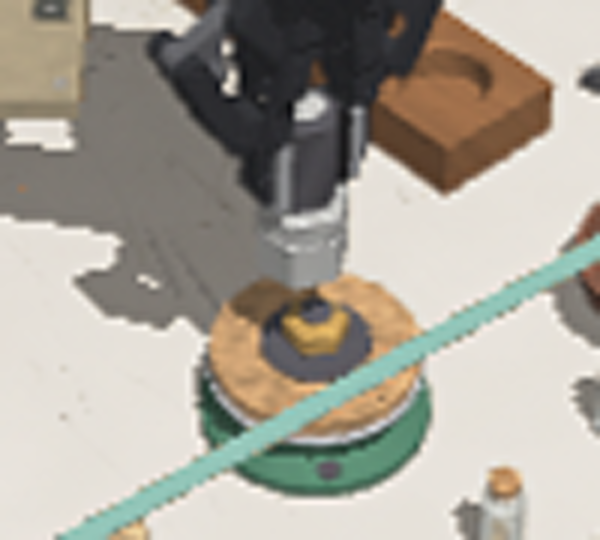

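```bash
python3 -m inch '[[1,0,0,0.01,0],[1,0,0,0.01,0],[1,0,0,0.01,0]]'>/dev/null; python3 st.py
```

```text
t 9.15 q [-0.596  0.02   2.084  0.     1.04  -0.582] p [ 0.4631 -0.1919  0.1255] yaw_y -0.80 z [-0.001  0.001 -1.   ] F [-0.6 -0.8 -0.6] op 0.313 ff 59.8
```

```bash
python3 -m inch '[[1,-0.0015,0.001,0.01,0],[1,-0.0015,0.001,0.02,0],[1,-0.0015,0.001,0.025,0],[1,-0.0015,0.001,0.028,0],[1,-0.0015,0.001,0.030,0]]'>/dev/null; python3 st.py; python3 -m inch '[[1,0,0,0.001,0],[1,0,0,0.002,0],[1,0,0,0.002,0]]'>/dev/null; python3 st.py
```

```text
t 9.57 q [-5.980e-01  6.400e-02  2.092e+00 -1.000e-03  9.900e-01 -5.830e-01] p [ 0.4641 -0.1942  0.0997] yaw_y -0.81 z [-0.004  0.002 -1.   ] F [-11.5   4.8  31.7] op 0.310 ff 62.0
t 9.82 q [-5.980e-01  6.400e-02  2.092e+00 -1.000e-03  9.910e-01 -5.830e-01] p [ 0.4642 -0.1943  0.0997] yaw_y -0.78 z [-0.005  0.002 -1.   ] F [-12.9   8.   29.8] op 0.310 ff 61.9
```

```bash
s(){ python3 st.py | sed 's/q \[.*\] p/p/'; }
python3 -m inch '[[1,0,0,0,3],[1,0,0,0,6],[1,0,0,0,0],[1,0,0,0,-6],[1,0,0,0,0]]'>/dev/null; s
python3 -m inch '[[1,0.0015,0,0,0],[1,0.0015,0,0,3],[1,0.0015,0,0,-3],[1,0.0015,0,0,0]]'>/dev/null; s
python3 -m inch '[[1,0.001,0.001,0,0],[1,0.001,0.001,0,3],[1,0.001,0.001,0,-3],[1,0.001,0.001,0,0]]'>/dev/null; s
python3 -m inch '[[1,0,-0.002,0,0],[1,0,-0.002,0,3],[1,0,-0.002,0,-3],[1,0,-0.002,0,0]]'>/dev/null; s
```

```text
t 10.23 p [ 0.4673 -0.1962  0.1   ] yaw_y -0.57 z [ 0.005 -0.004 -1.   ] F [-4.8  1.6 22.2] op 0.311 ff 61.9
t 10.57 p [ 0.4676 -0.1956  0.1001] yaw_y -0.62 z [ 0.006 -0.006 -1.   ] F [-3.7 -0.5 20.5] op 0.310 ff 61.8
t 10.90 p [ 0.4683 -0.1949  0.1001] yaw_y -0.60 z [ 0.005 -0.007 -1.   ] F [-5.6 -0.4 20.8] op 0.312 ff 61.9
t 11.23 p [ 0.4676 -0.1949  0.1002] yaw_y -0.66 z [ 0.01  -0.007 -1.   ] F [-0.4 -0.4 17.5] op 0.308 ff 61.6
```

```bash
s(){ python3 st.py | sed 's/q \[.*\] p/p/'; }
python3 -m inch '[[1,0,0,-0.010,0],[1,0,0,-0.010,0],[1,0,0,-0.01,0],[1,0,0,-0.01,0],[1,0,0,-0.01,0]]'>/dev/null; s
python3 - <<'E'
from h import *
p=cam('side','side4.png')
cv2.imwrite('pics/v4.png',cv2.resize(cv2.imread('pics/side4.png')[190:260,300:390],None,fx=8,fy=8,interpolation=cv2.INTER_CUBIC))
E
```

```text
t 11.65 p [ 0.4632 -0.1916  0.1039] yaw_y -0.84 z [-0.  0. -1.] F [ 0.7 -0.4  1.9] op 0.313 ff 60.3
```

View pics/v4.png

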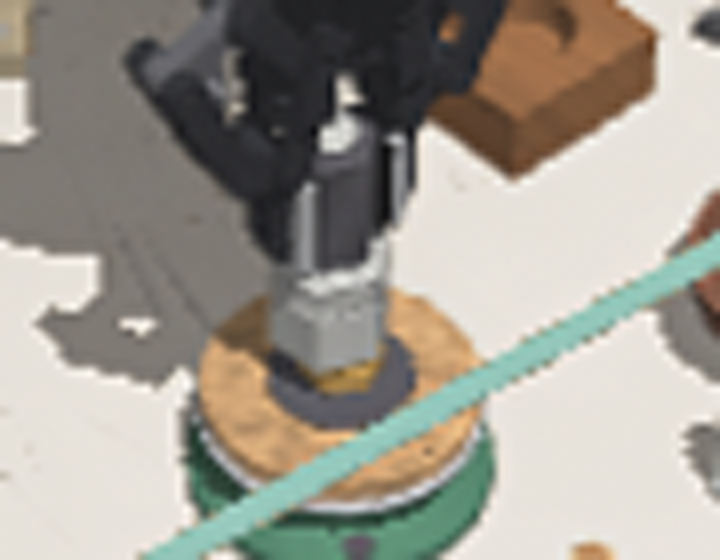

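The picture shows the tube (centred at about 328) sitting left of the nut and washer (about 343). That's roughly 4 mm off, in the same direction the tool drifted, so I'll recentre and retry.

```bash
s(){ python3 st.py | sed 's/q \[.*\] p/p/'; }
python3 -m inch '[[1,-0.003,0.0035,0,0],[1,-0.003,0.0035,0,0],[1,-0.003,0.0035,0.003,0],[1,-0.003,0.0035,0.006,0],[1,-0.003,0.0035,0.008,0]]'>/dev/null; s
python3 -m inch '[[1,0,0,0,0],[1,0,0,0,3],[1,0,0,0,6],[1,0,0,0,2],[1,0,0,0,0]]'>/dev/null; s
python3 -m inch '[[1,0,0,0,-3],[1,0,0,0,-6],[1,0,0,0,-3],[1,0,0,0,0],[1,0,0,0,0]]'>/dev/null; s
```

```text
t 12.12 p [ 0.4673 -0.1951  0.0998] yaw_y -0.82 z [-0.002  0.001 -1.   ] F [-9.3  4.2 28.5] op 0.312 ff 61.2
t 12.53 p [ 0.4683 -0.1955  0.1001] yaw_y -0.72 z [ 0.002 -0.001 -1.   ] F [-3.8  4.1 16.7] op 0.315 ff 59.9
t 12.95 p [ 0.468  -0.1958  0.1001] yaw_y -0.89 z [ 0.001 -0.002 -1.   ] F [-4.3  1.5 16.6] op 0.309 ff 61.0
```

```bash
s(){ python3 st.py | sed 's/q \[.*\] p/p/'; }
python3 -m inch '[[1,0,0,-0.002,0],[1,0,0.003,-0.002,0],[1,0,0.006,-0.002,0],[1,0,0.006,-0.002,0]]'>/dev/null; s
python3 -m inch '[[1,0,-0.004,0,0],[1,0,-0.008,0,0],[1,0,-0.012,0,0],[1,0,-0.012,0,0]]'>/dev/null; s
python3 -m inch '[[1,0,0.006,0,0],[1,0.003,0.006,0,0],[1,0.006,0.006,0,0],[1,0.006,0.006,0,0]]'>/dev/null; s
python3 -m inch '[[1,-0.004,0,0,0],[1,-0.008,0,0,0],[1,-0.012,0,0,0],[1,-0.012,0,0,0]]'>/dev/null; s
```

```text
t 13.28 p [ 0.4694 -0.1953  0.1   ] yaw_y -0.63 z [-0.013  0.    -1.   ] F [-14.5  -0.6  18.9] op 0.311 ff 61.1
t 13.62 p [ 0.4627 -0.1958  0.1   ] yaw_y -0.89 z [ 0.006 -0.003 -1.   ] F [ 2.2 -0.2  5.3] op 0.307 ff 60.8
t 13.95 p [ 0.4675 -0.1912  0.1001] yaw_y -0.71 z [ 0.001 -0.007 -1.   ] F [-3.4 -4.3  6.9] op 0.311 ff 60.5
t 14.28 p [ 0.4672 -0.199   0.0997] yaw_y -0.97 z [-0.     0.006 -1.   ] F [-1.1  6.9 13.2] op 0.311 ff 58.1
```

```bash
s(){ python3 st.py | sed 's/q \[.*\] p/p/'; }
python3 -m inch '[[1,0.003,0,0,0],[1,0.006,-0.004,0,0],[1,0.006,-0.008,0,0],[1,0.006,-0.010,0,0],[1,0.006,-0.010,0,0]]'>/dev/null; s
python3 -m inch '[[1,0,-0.003,0,0],[1,0,-0.003,0,0]]'>/dev/null; s
python3 -m inch '[[1,0,0.007,0,0],[1,0,0.013,0,0],[1,0.004,0.013,0,0],[1,0.008,0.013,0,0],[1,0.008,0.013,0,0]]'>/dev/null; s
python3 -m inch '[[1,0.003,0,0,0],[1,0.003,0,0,0]]'>/dev/null; s
```

```text
t 14.70 p [ 0.4617 -0.1957  0.0999] yaw_y -1.02 z [ 0.016 -0.004 -1.   ] F [12.7 -0.  -1.3] op 0.308 ff 59.4
t 14.87 p [ 0.4609 -0.196   0.0999] yaw_y -1.11 z [ 0.023 -0.005 -1.   ] F [20.3 -0.  -7.5] op 0.308 ff 60.0
t 15.28 p [ 0.4675 -0.19    0.0998] yaw_y -0.65 z [ 0.001 -0.009 -1.   ] F [-0.1 -7.9  5.3] op 0.306 ff 58.5
t 15.45 p [ 0.4673 -0.1872  0.0998] yaw_y -0.68 z [ 0.001 -0.009 -1.   ] F [-0.8 -7.9  6.3] op 0.303 ff 58.4
```

```bash
s(){ python3 st.py | sed 's/q \[.*\] p/p/'; }
python3 -m inch '[[1,-0.003,0,0,0],[1,-0.006,-0.002,0,0],[1,-0.008,-0.002,0,0],[1,-0.008,-0.002,0,4],[1,-0.008,-0.002,0,-4]]'>/dev/null; s
python3 -m inch '[[1,0,0,0,4],[1,0,0,-0.03,0],[1,0,0,-0.06,0],[1,0,0,-0.06,4],[1,0,0,-0.06,4]]'>/dev/null; s
python3 -m inch '[[1,0,0,0,0],[1,0,0,0,0]]'>/dev/null;s
python3 - <<'E'
from h import *
p=cam('side','side5.png')
cv2.imwrite('pics/v5.png',cv2.resize(cv2.imread('pics/side5.png')[170:260,300:400],None,fx=6,fy=6,interpolation=cv2.INTER_CUBIC))
E
```

```text
t 15.87 p [ 0.4659 -0.1912  0.0997] yaw_y 2.12 z [ 0.002  0.002 -1.   ] F [ 1.7  4.7 10.8] op 0.298 ff 58.3
t 16.28 p [ 0.4646 -0.1917  0.1588] yaw_y -1.74 z [-0.    -0.001 -1.   ] F [ 0.6 -0.5 -2.7] op 0.298 ff 60.8
t 16.45 p [ 0.4631 -0.1906  0.1558] yaw_y -1.61 z [-0.005  0.003 -1.   ] F [ 0.1  0.3 -2.8] op 0.300 ff 60.8
```

View pics/v5.png

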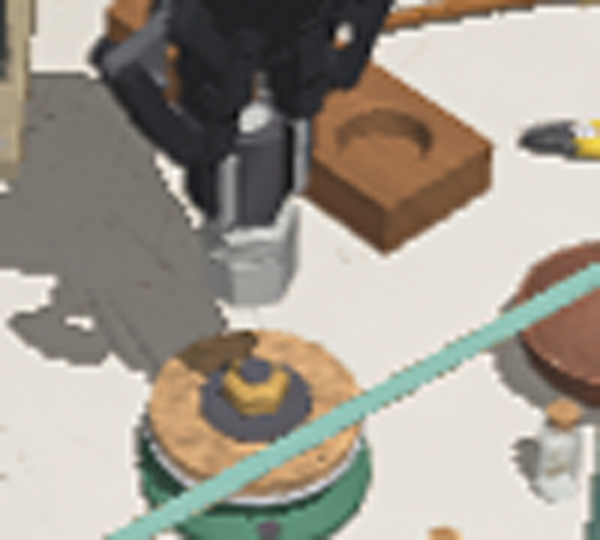

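```bash
cat > tube.py <<'E'
from h import *
p=cam('side'); s=ctrl.get_state(); t=s['eef_pos']; c=cloud(p); ok=p['depth']>0
r=rot(p); e=r[:2,0]/np.linalg.norm(r[:2,0]); n=np.array([-e[1],e[0]])
g=c-t; m=ok&(np.hypot(g[...,0],g[...,1])<.035)
print('tcp',t.round(4),'e',e.round(3))
for z in np.arange(-.040,.0,.005):
    q=g[m&(abs(g[...,2]-z)<.0025)]
    if len(q): a=q[:,:2]@e; b=q[:,:2]@n; print('z %.3f n %d e[%.4f %.4f] mid %.4f w %.4f near %.4f'%(z,len(q),a.min(),a.max(),(a.min()+a.max())/2,np.ptp(a),b.min()))
E
python3 tube.py
python3 - <<'E'
from h import *
p=cam('top'); 
for q in ('block_hole0','block_hole1'):
    for d in ctrl.tip_of(q,p)[:4]: print('top',round(d['score'],2),np.round(d['at'],1),at_z(p,d['at'],.03).round(4))
p=cam('side')
for d in ctrl.tip_of('block_hole0',p)[:4]: print('side',round(d['score'],2),np.round(d['at'],1),at_z(p,d['at'],.03).round(4))
c=cloud(p); 
# hole rim: points below top inside the hole vs. top plane
m=(p['depth']>0)&(np.hypot(c[...,0]-.626,c[...,1]+.083)<.045)&(c[...,2]<.022)&(c[...,2]>.005)
q=c[m]; print('hole pts',len(q),q.min(0).round(4),q.max(0).round(4))
E
```

```text
tcp [ 0.4635 -0.1909  0.1563] e [ 0.804 -0.594]
z -0.040 n 19 e[-0.0191 0.0169] mid -0.0011 w 0.0360 near -0.0218
z -0.035 n 28 e[-0.0190 0.0170] mid -0.0010 w 0.0360 near -0.0211
z -0.030 n 25 e[-0.0191 0.0168] mid -0.0011 w 0.0359 near -0.0205
z -0.025 n 23 e[-0.0190 0.0168] mid -0.0011 w 0.0358 near -0.0211
z -0.020 n 26 e[-0.0190 0.0167] mid -0.0011 w 0.0357 near -0.0211
z -0.015 n 29 e[-0.0190 0.0167] mid -0.0011 w 0.0357 near -0.0240
z -0.010 n 31 e[-0.0190 0.0165] mid -0.0012 w 0.0355 near -0.0213
z -0.005 n 35 e[-0.0190 0.0166] mid -0.0012 w 0.0355 near -0.0186
top 0.97 [280.8 155. ] [0.6185 0.0446 0.03  ]
top 0.85 [303.9 150.2] [ 0.6308 -0.0161  0.03  ]
top 0.72 [331.5 151.9] [ 0.6255 -0.0886  0.03  ]
top 0.97 [280.8 155. ] [0.6185 0.0446 0.03  ]
top 0.85 [303.9 150.2] [ 0.6308 -0.0161  0.03  ]
top 0.72 [331.5 151.9] [ 0.6255 -0.0886  0.03  ]
side 0.88 [335.2 169.8] [0.6267 0.0459 0.03  ]
side 0.79 [368.3 193.7] [ 0.6345 -0.097   0.03  ]
side 0.79 [349.9 183.2] [ 0.6224 -0.0296  0.03  ]
hole pts 207 [ 0.5898 -0.1243  0.0052] [ 0.6561 -0.0586  0.0219]
```

```bash
s(){ python3 st.py | sed 's/q \[.*\] p/p/'; }
python3 -m inch '[[1,0.0223,0.0321,0,0],[1,0.0446,0.0642,0,0],[1,0.0669,0.0963,0,0],[1,0.0892,0.1284,0,0],[1,0.1115,0.1605,0,0]]'>/dev/null
python3 -m inch '[[1,0,0,0.03,0],[1,0,0,0.06,0],[1,0,0,0.06,0],[1,0,0,0.06,0]]'>/dev/null;s
```

```text
t 17.55 p [ 0.6265 -0.0842  0.0957] yaw_y -1.67 z [-0.006  0.002 -1.   ] F [ 0.  -0.4 -1.3] op 0.300 ff 60.9
```

```bash
s(){ python3 st.py | sed 's/q \[.*\] p/p/'; }
python3 -m inch '[[1,0,0,0.015,0],[1,0,0,0.025,0],[1,0,0,0.032,0],[1,0,0,0.038,0],[1,0,0,0.038,0]]'>/dev/null;s
python3 -m inch '[[1,0,0,0.001,0],[1,0,0,0.002,0]]'>/dev/null;s
```

```text
t 17.97 p [ 0.631  -0.085   0.0684] yaw_y -1.69 z [ 0.003  0.    -1.   ] F [-8.8  6.  22.1] op 0.297 ff 57.7
t 18.13 p [ 0.6311 -0.0849  0.0682] yaw_y -1.69 z [ 0.003  0.    -1.   ] F [-12.4   7.7  33.1] op 0.297 ff 58.6
```

```bash
s(){ python3 st.py | sed 's/q \[.*\] p/p/'; }
python3 -m inch '[[1,0,0,-0.006,0],[1,0.002,-0.001,-0.006,0],[1,0.002,-0.001,-0.003,0],[1,0.002,-0.001,0,0],[1,0.002,-0.001,0.002,0]]'>/dev/null;s
python3 -m inch '[[1,0.001,-0.001,0.002,0],[1,0.002,-0.002,0.002,0],[1,0.002,-0.002,0.002,0]]'>/dev/null;s
```

```text
t 18.55 p [ 0.6312 -0.0836  0.0672] yaw_y -1.66 z [ 0.005 -0.002 -1.   ] F [-14.8   6.   42.7] op 0.299 ff 59.2
t 18.80 p [ 0.6308 -0.0824  0.0661] yaw_y -1.61 z [ 0.01  -0.005 -1.   ] F [-10.    4.7  35.3] op 0.299 ff 57.8
```

```bash
s(){ python3 st.py | sed 's/q \[.*\] p/p/'; }
python3 -m inch '[[1,0.001,-0.001,0,0],[1,0.002,-0.002,0,0],[1,0.002,-0.002,0,0]]'>/dev/null;s
python3 -m inch '[[1,0,-0.002,0,0],[1,0,-0.003,0,0],[1,0,-0.003,0,0]]'>/dev/null;s
```

```text
t 19.05 p [ 0.6265 -0.0796  0.0585] yaw_y -1.71 z [ 0.008 -0.002 -1.   ] F [ 4.2  2.5 -0. ] op 0.299 ff 59.5
t 19.30 p [ 0.6257 -0.0791  0.057 ] yaw_y -1.78 z [ 0.014 -0.001 -1.   ] F [7.4 1.7 3.2] op 0.296 ff 59.9
```

```bash
s(){ python3 st.py | sed 's/q \[.*\] p/p/'; }
python3 -m inch '[[1,0,0.003,0,0],[1,0,0.003,0.002,0],[1,0,0.003,0.003,0],[1,0,0.003,0.003,0]]'>/dev/null;s
python3 -m inch '[[0.6,0,0,0,0],[0,0,0,0,0],[0,0,0,0,0],[0,0,0,0,0],[0,0,0,0,0]]'>/dev/null;s
python3 -m inch '[[0,0,0,-0.035,0],[0,0,0,-0.07,0],[0,0,0,-0.1,0],[0,0,0,-0.1,0],[0,0,0,-0.1,0]]'>/dev/null;s
python3 - <<'E'
from h import *
p=cam('side','side6.png'); c=cloud(p); ok=p['depth']>0
for xy in ((.6167,.04),(.6216,-.021),(.626,-.083)):
    for lo,hi in ((.088,.1),(.032,.046)):
        m=ok&(c[...,2]>lo)&(c[...,2]<hi)&(np.hypot(c[...,0]-xy[0],c[...,1]-xy[1])<.028); q=c[m]; print(xy,lo,len(q),q.mean(0).round(4),q[:,2].max().round(4))
E
```

```text
t 19.63 p [ 0.6262 -0.0791  0.0534] yaw_y -1.74 z [ 0.006 -0.    -1.   ] F [2.7 1.4 7.4] op 0.297 ff 60.7
t 20.05 p [ 0.6226 -0.0786  0.0502] yaw_y -1.69 z [-0.003  0.001 -1.   ] F [-0.8  0.5 -0. ] op 0.941 ff 0.0
t 20.47 p [ 0.625  -0.0792  0.1541] yaw_y -1.68 z [ 0.005 -0.002 -1.   ] F [-0.1 -0.2 -0. ] op 1.001 ff 0.0
(0.6167, 0.04) 0.088 50 [0.6163 0.0369 0.0927] 0.0969
(0.6167, 0.04) 0.032 59 [0.611  0.031  0.0387] 0.0458
(0.6216, -0.021) 0.088 53 [ 0.6212 -0.024   0.0927] 0.0973
(0.6216, -0.021) 0.032 60 [ 0.6166 -0.0319  0.0398] 0.0458
(0.626, -0.083) 0.088 57 [ 0.6238 -0.0869  0.0925] 0.0971
(0.626, -0.083) 0.032 56 [ 0.6186 -0.0936  0.0397] 0.0459
```

```bash
s(){ python3 st.py | sed 's/q \[.*\] p/p/'; }
python3 -m inch '[[0,0.029,-0.0025,0,-3],[0,0.0578,-0.0053,0,-5.8],[0,0.0578,-0.0053,0.03,-5.8],[0,0.0578,-0.0053,0.06,-5.8],[0,0.0578,-0.0053,0.06,-5.8]]'>/dev/null
python3 -m inch '[[0,0,0,0,0],[0,0,0,0,0]]'>/dev/null;s
```

```text
t 21.10 p [ 0.6199 -0.021   0.0911] yaw_y 4.10 z [-0.001  0.    -1.   ] F [ 0.5 -0.1  0.5] op 0.999 ff 0.0
```

```bash
s(){ python3 st.py | sed 's/q \[.*\] p/p/'; }
python3 -m inch '[[0,0,0.0015,0.02,0],[0,0,0.0015,0.039,0],[0.3,0,0.0015,0.039,0],[0.6,0,0.0015,0.039,0],[1,0,0.0015,0.039,0]]' 40 >/dev/null
python3 -m inch '[[1,0,0,0,0],[1,0,0,0,0],[1,0,0,0,0],[1,0,0,0,0]]' 40 >/dev/null;s
python3 -m inch '[[1,0,0,0,0],[1,0,0,0,0]]' 115 >/dev/null;s
python3 -m inch '[[1,0,0,-0.02,0],[1,0,0,-0.05,0],[1,0,0,-0.085,0],[1,0,0,-0.115,0],[1,0,0,-0.115,0]]' >/dev/null
python3 -m inch '[[1,0,0,0,0]]'>/dev/null;s; python3 tube.py
```

```text
t 21.85 p [ 0.6229 -0.021   0.0544] yaw_y 4.12 z [ 0.003 -0.001 -1.   ] F [-0.  -0.3  5.8] op 0.324 ff 39.3
t 22.02 p [ 0.6231 -0.021   0.0547] yaw_y 4.12 z [ 0.003 -0.001 -1.   ] F [-0.2 -1.1  7. ] op 0.306 ff 112.5
t 22.52 p [ 0.6226 -0.0209  0.1694] yaw_y 4.12 z [ 0.004 -0.001 -1.   ] F [-0.3  0.  -3. ] op 0.304 ff 114.2
tcp [ 0.6211 -0.0206  0.1668] e [ 0.804 -0.594]
z -0.040 n 9 e[-0.0119 0.0155] mid 0.0018 w 0.0274 near -0.0185
z -0.035 n 21 e[-0.0147 0.0186] mid 0.0020 w 0.0334 near -0.0205
z -0.030 n 23 e[-0.0147 0.0183] mid 0.0018 w 0.0330 near -0.0200
z -0.025 n 15 e[-0.0148 0.0182] mid 0.0017 w 0.0330 near -0.0176
z -0.020 n 21 e[-0.0148 0.0180] mid 0.0016 w 0.0328 near -0.0233
z -0.015 n 16 e[-0.0149 0.0119] mid -0.0015 w 0.0269 near -0.0201
z -0.010 n 24 e[-0.0150 0.0174] mid 0.0012 w 0.0325 near -0.0195
z -0.005 n 33 e[-0.0150 0.0177] mid 0.0013 w 0.0327 near -0.0177
```

```bash
s(){ python3 st.py | sed 's/q \[.*\] p/p/'; }
python3 -m inch '[[1,-0.027,-0.028,0,1],[1,-0.054,-0.056,0,2],[1,-0.081,-0.0845,0,3],[1,-0.108,-0.113,0,4],[1,-0.135,-0.141,0,4.9]]'>/dev/null
python3 -m inch '[[1,-0.0145,-0.0305,0.01,0],[1,-0.0145,-0.0305,0.033,0],[1,-0.0145,-0.0305,0.033,0],[1,-0.0145,-0.0305,0.033,0],[1,-0.0145,-0.0305,0.033,0]]'>/dev/null;s
cat >> tube.py <<'E'
for lo,hi,z in ((.034,.048,'disc'),(.052,.066,'nut')):
    q=c[ok&(c[...,2]>lo)&(c[...,2]<hi)&(np.hypot(c[...,0]-.465,c[...,1]+.194)<(.06 if z=='disc' else .018))]
    a=(q[:,:2]-t[:2])@e; b=(q[:,:2]-t[:2])@n; print(z,len(q),'e mid %.4f w %.4f n mid %.4f near %.4f'%((a.min()+a.max())/2,np.ptp(a),(b.min()+b.max())/2,b.min()))
E
python3 tube.py
```

```text
t 23.40 p [ 0.4599 -0.179   0.1336] yaw_y -0.75 z [-0.002  0.001 -1.   ] F [-0.7 -0.  -2.2] op 0.306 ff 114.4
tcp [ 0.4606 -0.1792  0.1344] e [ 0.804 -0.594]
z -0.040 n 15 e[-0.0171 0.0174] mid 0.0002 w 0.0345 near -0.0192
z -0.035 n 25 e[-0.0170 0.0174] mid 0.0002 w 0.0344 near -0.0219
z -0.030 n 19 e[-0.0170 0.0174] mid 0.0002 w 0.0345 near -0.0193
z -0.025 n 24 e[-0.0170 0.0174] mid 0.0002 w 0.0344 near -0.0211
z -0.020 n 27 e[-0.0194 0.0143] mid -0.0025 w 0.0337 near -0.0219
z -0.015 n 25 e[-0.0193 0.0171] mid -0.0011 w 0.0365 near -0.0207
z -0.010 n 36 e[-0.0193 0.0171] mid -0.0011 w 0.0364 near -0.0203
z -0.005 n 18 e[-0.0121 0.0145] mid 0.0012 w 0.0266 near -0.0175
disc 568 e mid 0.0129 w 0.0859 n mid -0.0103 near -0.0564
nut 69 e mid 0.0126 w 0.0252 n mid -0.0099 near -0.0233
```

```bash
s(){ python3 st.py | sed 's/q \[.*\] p/p/'; }
python3 -m inch '[[1,-0.0147,0.0054,0,0],[1,-0.0147,0.0054,0.015,0],[1,-0.0147,0.0054,0.025,0],[1,-0.0147,0.0054,0.028,0],[1,-0.0147,0.0054,0.028,0]]'>/dev/null; python3 -m inch '[[1,0,0,0,0]]'>/dev/null;s; python3 tube.py | tail -12
```

```text
t 23.95 p [ 0.4652 -0.1942  0.1062] yaw_y -0.76 z [-0.  0. -1.] F [ 0.   0.4 -1.3] op 0.304 ff 114.4
tcp [ 0.4654 -0.1943  0.1067] e [ 0.804 -0.594]
z -0.040 n 21 e[-0.0178 0.0171] mid -0.0004 w 0.0349 near -0.0198
z -0.035 n 26 e[-0.0178 0.0168] mid -0.0005 w 0.0347 near -0.0178
z -0.030 n 17 e[-0.0179 0.0167] mid -0.0006 w 0.0345 near -0.0193
z -0.025 n 20 e[-0.0178 0.0138] mid -0.0020 w 0.0316 near -0.0219
z -0.020 n 22 e[-0.0178 0.0165] mid -0.0007 w 0.0343 near -0.0193
z -0.015 n 18 e[-0.0179 0.0165] mid -0.0007 w 0.0343 near -0.0199
z -0.010 n 40 e[-0.0179 0.0164] mid -0.0008 w 0.0343 near -0.0203
z -0.005 n 18 e[-0.0108 0.0164] mid 0.0028 w 0.0272 near -0.0200
disc 483 e mid 0.0001 w 0.0859 n mid -0.0025 near -0.0464
nut 22 e mid 0.0008 w 0.0325 n mid -0.0074 near -0.0166
```

```bash
s(){ python3 st.py | sed 's/q \[.*\] p/p/'; }
python3 -m inch '[[1,0,0,0.003,0],[1,0,0,0.006,0],[1,0,0,0.008,0],[1,0,0,0.008,0]]'>/dev/null;s
python3 -m inch '[[1,0,0,0,3],[1,0,0,0,6],[1,0,0,0,2],[1,0,0,0,-3],[1,0,0,0,-6]]'>/dev/null;s
```

```text
t 24.33 p [ 0.466  -0.195   0.1014] yaw_y -0.76 z [ 0.    -0.001 -1.   ] F [-4.9  2.2 11.1] op 0.302 ff 115.6
t 24.75 p [ 0.4669 -0.1946  0.1015] yaw_y 5.38 z [ 0.004 -0.    -1.   ] F [-1.   2.7  9.4] op 0.304 ff 114.9
```

```bash
s(){ python3 st.py | sed 's/q \[.*\] p/p/'; }
python3 -m inch '[[1,0,0,0,6],[1,0,0.003,0,6],[1,0,0.006,0,6],[1,0,0.006,0,6]]'>/dev/null; s
python3 -m inch '[[1,0,-0.004,0,0],[1,0,-0.008,0,0],[1,0,-0.012,0,0],[1,0,-0.012,0,0]]'>/dev/null; s
python3 -m inch '[[1,0,0.006,0,0],[1,0.0025,0.006,0,0],[1,0.005,0.006,0,0],[1,0.005,0.006,0,0]]'>/dev/null; s
python3 -m inch '[[1,-0.003,0,0,0],[1,-0.006,0,0,0],[1,-0.01,0,0,0],[1,-0.01,0,0,0]]'>/dev/null; s
```

```text
t 25.08 p [ 0.4679 -0.1946  0.1013] yaw_y -0.56 z [-0.013 -0.001 -1.   ] F [-15.2   1.   19.9] op 0.303 ff 116.1
t 25.42 p [ 0.4634 -0.1948  0.1015] yaw_y -0.93 z [ 0.014 -0.004 -1.   ] F [6.8 1.8 3. ] op 0.306 ff 115.2
t 25.75 p [ 0.4667 -0.1915  0.1015] yaw_y -0.66 z [ 0.003 -0.007 -1.   ] F [-2.3 -2.8  8.4] op 0.297 ff 115.4
t 26.08 p [ 0.4665 -0.1964  0.1013] yaw_y -0.97 z [ 0.002  0.008 -1.   ] F [ 0.1 11.7 14.4] op 0.305 ff 115.3
```

```bash
s(){ python3 st.py | sed 's/q \[.*\] p/p/'; }
python3 -m inch '[[1,0.003,0,0,0],[1,0.005,0,-0.01,0],[1,0.005,0,-0.04,0],[1,0.005,0,-0.065,0],[1,0.005,0,-0.065,0]]'>/dev/null
python3 -m inch '[[1,0,0,0,-2.5],[1,0,0,0,-5],[1,0,0,0,-5]]'>/dev/null; s; python3 tube.py|head -8
```

```text
t 26.75 p [ 0.4644 -0.1935  0.1624] yaw_y 4.26 z [-0.001  0.    -1.   ] F [-0.2  0.7 -1.9] op 0.299 ff 114.6
tcp [ 0.4644 -0.1934  0.1623] e [ 0.804 -0.594]
z -0.040 n 21 e[-0.0166 0.0144] mid -0.0011 w 0.0309 near -0.0189
z -0.035 n 29 e[-0.0166 0.0172] mid 0.0003 w 0.0338 near -0.0212
z -0.030 n 22 e[-0.0166 0.0142] mid -0.0012 w 0.0308 near -0.0214
z -0.025 n 24 e[-0.0166 0.0169] mid 0.0002 w 0.0335 near -0.0192
z -0.020 n 22 e[-0.0165 0.0167] mid 0.0001 w 0.0332 near -0.0184
z -0.015 n 20 e[-0.0166 0.0166] mid 0.0000 w 0.0332 near -0.0198
z -0.010 n 41 e[-0.0166 0.0165] mid -0.0000 w 0.0332 near -0.0195
```

```bash
s(){ python3 st.py | sed 's/q \[.*\] p/p/'; }
python3 -m inch '[[1,0.027,0.0285,0,0],[1,0.054,0.057,0,0],[1,0.081,0.0855,0,0],[1,0.108,0.114,0,0],[1,0.135,0.1425,0,0]]'>/dev/null
python3 -m inch '[[1,0.0258,0.0275,0,0],[1,0.0258,0.0275,0.03,0],[1,0.0258,0.0275,0.06,0],[1,0.0258,0.0275,0.06,0],[1,0.0258,0.0275,0.06,0]]'>/dev/null
python3 -m inch '[[1,0,0,0,0]]'>/dev/null;s
```

```text
t 27.72 p [ 0.6231 -0.0213  0.104 ] yaw_y 4.16 z [ 0. -0. -1.] F [-0.2 -0.4 -1.7] op 0.300 ff 114.7
```

```bash
s(){ python3 st.py | sed 's/q \[.*\] p/p/'; }
python3 -m inch '[[1,0,-0.001,0.015,0],[1,0,-0.001,0.028,0],[1,0,-0.001,0.036,0],[1,0,-0.001,0.040,0],[1,0,-0.001,0.040,0]]'>/dev/null;s
```

```text
t 28.13 p [ 0.6211 -0.021   0.0624] yaw_y 4.19 z [-0.002  0.    -1.   ] F [-1.4 -0.2 -2.6] op 0.299 ff 114.7
```

Inside. I'll lower it, release, lift and move on to the left socket.

```bash
s(){ python3 st.py | sed 's/q \[.*\] p/p/'; }
python3 -m inch '[[1,0,0,0.005,0],[1,0,0,0.008,0],[1,0,0,0.008,0]]'>/dev/null;s
python3 -m inch '[[0.6,0,0,0,0],[0,0,0,0,0],[0,0,0,0,0],[0,0,0,0,0],[0,0,0,0,0]]' 40 >/dev/null;s
python3 -m inch '[[0,0,0,-0.035,0],[0,0,0,-0.07,0],[0,0,0,-0.1,0],[0,0,0,-0.1,0],[0,0,0,-0.1,0]]'>/dev/null;s
python3 - <<'E'
from h import *
p=cam('side','side7.png'); c=cloud(p); ok=p['depth']>0
for xy in ((.6167,.04),(.6216,-.021),(.626,-.083)):
    for lo,hi in ((.088,.1),(.032,.046)):
        m=ok&(c[...,2]>lo)&(c[...,2]<hi)&(np.hypot(c[...,0]-xy[0],c[...,1]-xy[1])<.028); q=c[m]; print(xy,lo,len(q),q.mean(0).round(4),q[:,2].max().round(4))
E
```

```text
t 28.38 p [ 0.6216 -0.0209  0.0549] yaw_y 4.21 z [-0.001  0.    -1.   ] F [ 0.3  0.6 -1.7] op 0.305 ff 114.7
t 28.80 p [ 0.6222 -0.021   0.0559] yaw_y 4.22 z [ 0.001 -0.    -1.   ] F [-0.7  0.1  0.3] op 0.939 ff 0.0
t 29.22 p [ 0.6236 -0.0213  0.1587] yaw_y 4.22 z [ 0.006 -0.001 -1.   ] F [-0.9 -0.2  0.1] op 1.003 ff 0.0
(0.6167, 0.04) 0.088 55 [0.6159 0.0374 0.0924] 0.0977
(0.6167, 0.04) 0.032 56 [0.6106 0.0325 0.0398] 0.046
(0.6216, -0.021) 0.088 51 [ 0.6183 -0.0229  0.0928] 0.0989
(0.6216, -0.021) 0.032 62 [ 0.6125 -0.0302  0.0408] 0.0459
(0.626, -0.083) 0.088 57 [ 0.6242 -0.0866  0.0926] 0.0981
(0.626, -0.083) 0.032 61 [ 0.6193 -0.0927  0.0396] 0.046
```

```bash
s(){ python3 st.py | sed 's/q \[.*\] p/p/'; }
python3 -m inch '[[0,0.031,-0.0005,0,0],[0,0.0614,-0.0008,0,0],[0,0.0614,-0.0008,0.03,0],[0,0.0614,-0.0008,0.06,0],[0,0.0614,-0.0008,0.06,0]]'>/dev/null
python3 -m inch '[[0,0,0,0,0],[0,0,0,0,0]]'>/dev/null;s
```

```text
t 29.85 p [0.6165 0.04   0.0952] yaw_y 4.20 z [-0.001  0.    -1.   ] F [ 0.2 -0.2  0.5] op 0.999 ff 0.0
```

```bash
s(){ python3 st.py | sed 's/q \[.*\] p/p/'; }
python3 -m inch '[[0,0,0,0.02,0],[0,0,0,0.041,0],[0.3,0,0,0.041,0],[0.6,0,0,0.041,0],[1,0,0,0.041,0]]' 40 >/dev/null
python3 -m inch '[[1,0,0,0,0],[1,0,0,0,0],[1,0,0,0,0],[1,0,0,0,0]]' 40 >/dev/null;s
python3 -m inch '[[1,0,0,0,0],[1,0,0,0,0]]' 115 >/dev/null;s
python3 -m inch '[[1,0,0,-0.02,0],[1,0,0,-0.05,0],[1,0,0,-0.085,0],[1,0,0,-0.115,0],[1,0,0,-0.115,0]]' >/dev/null
python3 -m inch '[[1,0,0,0,2.5],[1,0,0,0,5]]'>/dev/null;s
```

```text
t 30.60 p [0.6179 0.0401 0.0564] yaw_y 4.22 z [ 0.003 -0.    -1.   ] F [-0.6 -0.8  6.3] op 0.309 ff 39.3
t 30.77 p [0.618  0.0401 0.0567] yaw_y 4.22 z [ 0.003 -0.    -1.   ] F [-0.8  0.6  7.9] op 0.297 ff 112.4
t 31.35 p [0.6162 0.0403 0.1692] yaw_y -0.90 z [ 0. -0. -1.] F [-0.8  0.6 -1.2] op 0.295 ff 113.8
```

```bash
s(){ python3 st.py | sed 's/q \[.*\] p/p/'; }
python3 -m inch '[[1,-0.034,-0.021,0,0],[1,-0.068,-0.042,0,0],[1,-0.102,-0.063,0,0],[1,-0.136,-0.084,0,0],[1,-0.1698,-0.1052,0,0]]'>/dev/null
python3 -m inch '[[1,-0.0336,-0.0208,0,0],[1,-0.0671,-0.0416,0,0],[1,-0.0671,-0.0416,0.03,0],[1,-0.0671,-0.0416,0.057,0],[1,-0.0671,-0.0416,0.057,0]]'>/dev/null
python3 -m inch '[[1,0,0,0,0]]'>/dev/null;s;python3 tube.py
```

```text
t 32.27 p [ 0.4646 -0.1935  0.1101] yaw_y -0.80 z [-0.005  0.003 -1.   ] F [ 0.8 -0.7 -1. ] op 0.294 ff 113.8
tcp [ 0.4662 -0.1942  0.112 ] e [ 0.804 -0.594]
z -0.040 n 23 e[-0.0208 0.0164] mid -0.0022 w 0.0372 near -0.0196
z -0.035 n 19 e[-0.0208 0.0163] mid -0.0022 w 0.0371 near -0.0205
z -0.030 n 25 e[-0.0208 0.0163] mid -0.0023 w 0.0371 near -0.0188
z -0.025 n 20 e[-0.0208 0.0161] mid -0.0024 w 0.0369 near -0.0199
z -0.020 n 26 e[-0.0208 0.0160] mid -0.0024 w 0.0369 near -0.0200
z -0.015 n 36 e[-0.0208 0.0159] mid -0.0024 w 0.0368 near -0.0191
z -0.010 n 23 e[-0.0208 0.0135] mid -0.0036 w 0.0343 near -0.0187
z -0.005 n 17 e[-0.0161 0.0107] mid -0.0027 w 0.0267 near -0.0180
disc 480 e mid -0.0004 w 0.0860 n mid -0.0034 near -0.0472
nut 20 e mid -0.0011 w 0.0244 n mid -0.0093 near -0.0155
```

```bash
s(){ python3 st.py | sed 's/q \[.*\] p/p/'; }
python3 -m inch '[[1,-0.0025,0,0,0],[1,-0.0025,0,0.004,0],[1,-0.0025,0,0.008,0],[1,-0.0025,0,0.011,0],[1,-0.0025,0,0.013,0]]'>/dev/null;s
python3 -m inch '[[1,0,0,0.001,0],[1,0,0,0.002,0]]'>/dev/null;s
```

```text
t 32.73 p [ 0.4677 -0.1978  0.1025] yaw_y -0.73 z [ 0.001 -0.001 -1.   ] F [-5.5  2.1 20. ] op 0.295 ff 116.3
t 32.90 p [ 0.4679 -0.198   0.1024] yaw_y -0.71 z [ 0.    -0.001 -1.   ] F [-7.9  3.6 24.4] op 0.291 ff 116.8
```

```bash
s(){ python3 st.py | sed 's/q \[.*\] p/p/'; }
python3 -m inch '[[1,0,-0.001,0,3],[1,0,-0.001,0,-3],[1,0,-0.001,0,0]]'>/dev/null;s
python3 -m inch '[[1,0,-0.001,0,3],[1,0,-0.001,0,-3],[1,0,-0.001,0,0]]'>/dev/null;s
python3 -m inch '[[1,0.001,0,0,3],[1,0.001,0,0,-3],[1,0.001,0,0,0]]'>/dev/null;s
python3 -m inch '[[1,0.001,0,0,3],[1,0.001,0,0,-3],[1,0.001,0,0,0]]'>/dev/null;s
```

```text
t 33.15 p [ 0.4677 -0.1979  0.1025] yaw_y -0.58 z [ 0.003 -0.001 -1.   ] F [-5.   2.6 19.8] op 0.298 ff 116.3
t 33.40 p [ 0.4674 -0.198   0.1026] yaw_y -0.62 z [ 0.006 -0.002 -1.   ] F [-3.2  2.1 17.6] op 0.290 ff 116.0
t 33.65 p [ 0.4675 -0.1976  0.1026] yaw_y -0.58 z [ 0.006 -0.004 -1.   ] F [-3.5  1.4 17.9] op 0.294 ff 116.0
t 33.90 p [ 0.4675 -0.1972  0.1027] yaw_y -0.55 z [ 0.006 -0.005 -1.   ] F [-3.8 -0.7 17. ] op 0.299 ff 116.0
```

```bash
s(){ python3 st.py | sed 's/q \[.*\] p/p/'; }
python3 -m inch '[[1,0,0,-0.003,0],[1,0,-0.004,-0.003,0],[1,0,-0.007,-0.003,0],[1,0,-0.007,-0.003,0]]'>/dev/null;s
python3 -m inch '[[1,0,0.004,0,0],[1,0,0.008,0,0],[1,0,0.013,0,0],[1,0,0.013,0,0]]'>/dev/null;s
python3 -m inch '[[1,0,-0.006,0,0],[1,0.003,-0.006,0,0],[1,0.006,-0.006,0,0],[1,0.006,-0.006,0,0]]'>/dev/null;s
python3 -m inch '[[1,-0.004,0,0,0],[1,-0.008,0,0,0],[1,-0.01,0,0,0],[1,-0.01,0,0,0]]'>/dev/null;s
```

```text
t 34.23 p [ 0.4595 -0.1955  0.1029] yaw_y -0.80 z [ 0.006 -0.001 -1.   ] F [ 1.2  1.  11.4] op 0.291 ff 115.7
t 34.57 p [ 0.4685 -0.1952  0.1015] yaw_y -0.64 z [-0.008  0.001 -1.   ] F [-6.6  0.6 12. ] op 0.297 ff 115.4
t 34.90 p [ 0.4652 -0.1913  0.1011] yaw_y -0.66 z [ 0.003 -0.007 -1.   ] F [-0.4 -6.4  1.8] op 0.294 ff 114.5
t 35.23 p [ 0.4647 -0.1962  0.0997] yaw_y -0.97 z [ 0.001  0.009 -1.   ] F [4.7 7.3 2.2] op 0.294 ff 114.4
```

Wider play and a falling z: this one is starting over the bevel. I'll press gently and wiggle.

```bash
s(){ python3 st.py | sed 's/q \[.*\] p/p/'; }
python3 -m inch '[[1,0.002,0,0.002,2],[1,0.004,0.001,0.004,0],[1,0.004,0.001,0.005,-3],[1,0.004,0.001,0.005,3],[1,0.004,0.001,0.005,0]]'>/dev/null;s
python3 -m inch '[[1,0.0015,0,0.002,0],[1,-0.0015,0,0.003,0],[1,0,0.0015,0.003,0],[1,0,-0.0015,0.003,0],[1,0,0,0.003,0]]'>/dev/null;s
```

```text
t 35.65 p [ 0.4653 -0.1944  0.0942] yaw_y -0.98 z [-0.     0.002 -1.   ] F [ 2.8 -0.7 -1.9] op 0.295 ff 113.9
t 36.07 p [ 0.4653 -0.1945  0.0915] yaw_y -0.84 z [ 0.001  0.001 -1.   ] F [ 2.   0.6 -2.8] op 0.293 ff 114.3
```

Sliding down freely. The seat should be near TCP z of 0.0897.

```bash
s(){ python3 st.py | sed 's/q \[.*\] p/p/'; }
python3 -m inch '[[1,0,0,0.002,0],[1,0,0,0.003,0],[1,0,0,0.004,0],[1,0,0,0.004,0]]'>/dev/null;s
python3 -m inch '[[1,0,0,0.001,0],[1,0,0,0.002,0],[1,0,0,0.002,0]]'>/dev/null;s
```

```text
t 36.40 p [ 0.4656 -0.1948  0.0897] yaw_y -0.80 z [-0.001  0.001 -1.   ] F [0.1 5.  7.9] op 0.296 ff 115.3
t 36.65 p [ 0.4658 -0.1948  0.0896] yaw_y -0.79 z [-0.002  0.002 -1.   ] F [-3.3  6.8 17. ] op 0.291 ff 116.2
```

```bash
python3 tube.py; python3 - <<'E'
from h import *
p=cam('side','side8.png')
cv2.imwrite('pics/v8.png',cv2.resize(cv2.imread('pics/side8.png')[140:260,290:400],None,fx=5,fy=5,interpolation=cv2.INTER_CUBIC))
E
```

```text
tcp [ 0.4658 -0.1948  0.0896] e [ 0.804 -0.594]
z -0.040 n 24 e[-0.0184 0.0167] mid -0.0008 w 0.0351 near -0.0230
z -0.035 n 18 e[-0.0159 0.0166] mid 0.0004 w 0.0325 near -0.0208
z -0.030 n 19 e[-0.0184 0.0165] mid -0.0010 w 0.0348 near -0.0196
z -0.025 n 22 e[-0.0184 0.0164] mid -0.0010 w 0.0348 near -0.0176
z -0.020 n 18 e[-0.0160 0.0136] mid -0.0012 w 0.0295 near -0.0195
z -0.015 n 27 e[-0.0184 0.0162] mid -0.0011 w 0.0346 near -0.0185
z -0.010 n 37 e[-0.0184 0.0163] mid -0.0010 w 0.0348 near -0.0202
z -0.005 n 12 e[-0.0063 0.0135] mid 0.0036 w 0.0198 near -0.0162
disc 444 e mid -0.0005 w 0.0858 n mid -0.0029 near -0.0456
nut 36 e mid 0.0003 w 0.0326 n mid -0.0083 near -0.0172
```

View pics/v8.png

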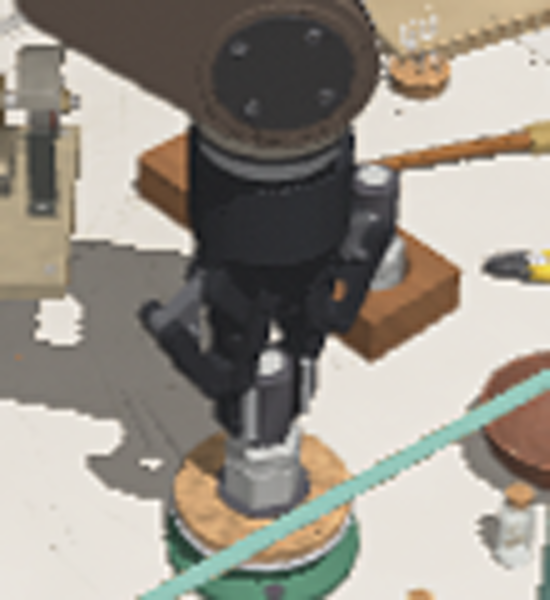

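The socket (crop 265,475) is down over the nut, rim on the washer at the expected height, upright and gripped. Another socket shows upright in the block at (390,265).

```bash
python3 -m inch '[[1,0,0,-0.001,0],[1,0,0,-0.001,0]]'>/dev/null; python3 st.py; python3 -c "
from plant import ctrl; print(ctrl.sign_off())"
```

```text
t 36.92 q [-5.980e-01  8.100e-02  2.095e+00  1.000e-03  9.670e-01 -5.840e-01] p [ 0.4657 -0.1947  0.0896] yaw_y -0.79 z [-0.001  0.001 -1.   ] F [-1.8  5.4 11.2] op 0.293 ff 115.0
the job is handed in; nothing more can be done
None
```

The left socket (hole 2 of the block) fits: it is seated fully down and upright on the nut and still gripped, the other two stand in their original holes, and I handed the job in at about 37 s (the call returned no verdict).

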